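# Load the insulation test jig with rod insulators and run the test

## Robot

A 6-joint arm with a two-finger parallel gripper is mounted at the origin on the work surface. World frame = base frame: x ahead of the robot, y to its left, z up, the work surface at z = 0. Lengths are in m, angles in rad, forces in N, time in s.
With the tool pointing down it reaches from about 0.35 to 0.775 m from the base axis. Payload 7.3 kg.
Tool frame: the origin (TCP) lies on the mounting face of the last link; the fingertips stand 178 mm ahead of it and the grasp point (between the pads) lies 159 mm ahead of it (robot.grip_depth is the distance from the TCP to the grasp point, in m); z points along the fingers, y is the line along which they close (so a half turn about z gives the same grasp; the last joint's range is limited). The gripper opens to 92 mm and grips with 3 to 60 N. Pads are 19 mm wide; open, the fingers measure 130 mm over their backs; the gripper's body (75 mm by 190 mm) begins 47 mm behind the grasp point.
Start: joints at [1.132, 0.342, 1.524, -0, 1.275, -0.146], TCP at [0.152, 0.503, 0.405] pointing down, gripper open.
Joint ranges: [-2.53, 2.53], [-0.77, 2.02], [0.04, 2.7], [-1, 4.14], [0.28, 2.66], [-3.11, 3.11]. Speed limits (rad/s): [2.57, 2.57, 3.14, 3.14, 3.14, 3.14].

## Interface

Orientations are given as [roll, pitch, yaw] about the fixed x, y, z axes, in that order (R = Rz(yaw) Ry(pitch) Rx(roll)).
In Python, from cell import observe, cams, robot, models gives the robot as it stands.
- The arm moves only by the shell command python3 -m jog 'ROWS' [FORCE]. ROWS is JSON, a list of rows, each a list of 3 entries, a list of its own where there are three numbers: the shift along the tool's x, y, z each as a share of 0.4 m, from -1 to 1, then the turn about the tool's z as a share of pi rad, from -1 to 1, then the closure, from 0 (fully open) to 1 (shut). In form: [[[x, y, z], turn, jaw], ...]. A call has 1 to 12 rows; each row is the pose to reach, as a shift and turn from the pose commanded when the call began, along the tool's axes at that moment, turning the shorter way round; what a row does not reach only later rows make up. A row lasts 1/8 s, in which the tool goes at most 62.5 mm and 10.7 degrees, less where a joint would pass 70% of its speed; a pose out of reach is approached as far as the arm can. A call with a number of a shift or a turn outside -1 to 1 is refused whole. A call with a gripper value outside its range is refused whole. The fingers move at their own pace and stop on an object; FORCE is the grip in N (left out, the last holds). Time passes only in rows, so rows that repeat a pose let the fingers close. It gives the time, the measured TCP pose, the force, the opening and the grip force at its end, in the units of the state.
- observe(): the state, without advancing time (a new reading comes with each control period).
- cams.read_camera(name): name is "side" or "top"; returns the picture (480x640x3 uint8, red, green, blue); there is no depth.
- cams.camera_model(name): a dict with "camera_matrix" (3x3 intrinsics, pixels), "k1" (the pictures are not rectified: a ray, as slopes to the right and down, at radius r is drawn at 1 + k1 r^2 times it, then the intrinsics apply), "pose" (4x4, takes a point from camera to world coordinates). Camera axes: x right, y down, z forward; pixel columns grow to the right and rows downward; lengths in m; the calibration is good to about 2 mm. A picture is of the moment at which its call begins. camera_model takes no time and is no camera call.
- robot.hand_in(): hands the job in; it is judged then, once.
Trained networks look in the newest picture that a camera, given by its name, has taken for a name from the list of things; names that differ only in an ending like _2 or _b are one class to them, and where a whole thing is asked for, a point or a joint stands for the part that bears it (a point fixed in the world has none). Each returns a list of dicts, best first, with "confidence" (0 to 1); they miss things now and then, are a little off and sometimes report something else, mostly with a low value. They report only what shows in the picture. A call takes as long as a camera call. They do not tell look-alikes from the thing itself.
- models.find_in(target, camera): "position" ([x, y, z] in m, in world coordinates, good to about 4 mm: the middle of the surface that is visible of it).
- models.pinpoint(target, camera): "position" ([x, y, z] in m, in world coordinates, good to about 4 mm: a listed point, or the origin of a listed thing).
The state is a dict: "time": time; "qpos": joint angles; "qvel": joint speeds; "joint_efforts": joint torques, N m; "tool_pos": TCP position; "tool_rot": TCP orientation; "contact_force": force on the tool from outside, world axes, zero at the start; "torque": the same for the moment, N m; "opening": finger opening in m; "grip_force": force on a finger pad.
Only numpy, scipy, OpenCV 4.12 (cv2) and the standard library are available. Lean on these libraries where they do the work, as an engineer would, in place of code of your own. Each camera call takes 0.05 s, during which the arm holds its last target. There are 200 camera calls.

## Task

Lay every rod insulator on the bench in a lane of the test jig, eye towards the fork, push it fully home so that it lies in both V-rests with its eye against the back of the fork, and lock it with a pin from the rack, pushed down through both fork ears and the eye until its collar sits on the fork. When all insulators are pinned, press the test plunger right down to its stop, hold it there for about a second and let it come up again. Leave the other things on the bench where they are.

Things in the scene. Friction and masses are not known exactly. Their poses are not given: they have to be found in the camera images.
- jig: fixed test jig: grey base plate 12 mm thick, x -122 to 103, y -123 to 123 mm, with three like lanes at y -78, 0, 78 mm. Origin on the bench under lane 1's seat; x runs along the lanes to the forks. In each lane: brass V-rest (x -66 to -56 mm), gap open to the base, white V-rest (x -4 to 6), steel fork (x 55 to 92). V-rests: 90 degree grooves 32 mm wide at the top, 49 mm above the bench
- seat0 (a point): lane 0: where an insulator's origin is when it lies fully home (in both V-rests, its nose against the back stop), 46 mm above the bench; axes as the jig's
- fork0 (a point): lane 0 fork, 34 mm wide: centre of its pin hole on top of the upper ear, 59 mm above the bench; axes as the jig's. Two level ears 7 mm thick with a 12 mm gap between (z 40 to 52 mm above the bench), each with an upright 12 mm hole; the ears' front edge is 10 mm before the hole, the closed back of the gap (the back stop) 11 mm behind it
- seat1 (a point): lane 1: where an insulator's origin is when it lies fully home (in both V-rests, its nose against the back stop), 46 mm above the bench; axes as the jig's
- fork1 (a point): lane 1 fork, 34 mm wide: centre of its pin hole on top of the upper ear, 59 mm above the bench; axes as the jig's. Two level ears 7 mm thick with a 12 mm gap between (z 40 to 52 mm above the bench), each with an upright 12 mm hole; the ears' front edge is 10 mm before the hole, the closed back of the gap (the back stop) 11 mm behind it
- seat2 (a point): lane 2: where an insulator's origin is when it lies fully home (in both V-rests, its nose against the back stop), 46 mm above the bench; axes as the jig's
- fork2 (a point): lane 2 fork, 34 mm wide: centre of its pin hole on top of the upper ear, 59 mm above the bench; axes as the jig's. Two level ears 7 mm thick with a 12 mm gap between (z 40 to 52 mm above the bench), each with an upright 12 mm hole; the ears' front edge is 10 mm before the hole, the closed back of the gap (the back stop) 11 mm behind it
- rod0: rod insulator, one of 2 or 3 alike (None: absent), 0.14 kg; any fits any lane. Origin on its axis, x to the eye, z up. Off-white ceramic rod 18 mm across, x -75 to 40 mm; steel foot plate 30 mm wide, 18 high, x -83 to -75; flat level steel eye 22 mm wide, 8 thick, nose at x 76, its 12.5 mm hole at x 65. Balances at about x -19. Lies on the bench with eye level, axis 9 mm up
- rod1: rod insulator, one of 2 or 3 alike (None: absent), 0.14 kg; any fits any lane. Origin on its axis, x to the eye, z up. Off-white ceramic rod 18 mm across, x -75 to 40 mm; steel foot plate 30 mm wide, 18 high, x -83 to -75; flat level steel eye 22 mm wide, 8 thick, nose at x 76, its 12.5 mm hole at x 65. Balances at about x -19. Lies on the bench with eye level, axis 9 mm up
- rod2: rod insulator, one of 2 or 3 alike (None: absent), 0.14 kg; any fits any lane. Origin on its axis, x to the eye, z up. Off-white ceramic rod 18 mm across, x -75 to 40 mm; steel foot plate 30 mm wide, 18 high, x -83 to -75; flat level steel eye 22 mm wide, 8 thick, nose at x 76, its 12.5 mm hole at x 65. Balances at about x -19. Lies on the bench with eye level, axis 9 mm up
- pin0: steel quick-release pin, 50 g, one of four alike (any fits any fork, some remain over), upright in the rack at first. Origin: centre of its collar's underside, z up. Collar 20 mm across, z 0 to 4 mm; dark grip knob 16 mm across, z 4 to 28; below, a 10 mm shank to z -40, its last 6 mm tapered to 4 mm
- pin1: steel quick-release pin, 50 g, one of four alike (any fits any fork, some remain over), upright in the rack at first. Origin: centre of its collar's underside, z up. Collar 20 mm across, z 0 to 4 mm; dark grip knob 16 mm across, z 4 to 28; below, a 10 mm shank to z -40, its last 6 mm tapered to 4 mm
- pin2: steel quick-release pin, 50 g, one of four alike (any fits any fork, some remain over), upright in the rack at first. Origin: centre of its collar's underside, z up. Collar 20 mm across, z 0 to 4 mm; dark grip knob 16 mm across, z 4 to 28; below, a 10 mm shank to z -40, its last 6 mm tapered to 4 mm
- pin3: steel quick-release pin, 50 g, one of four alike (any fits any fork, some remain over), upright in the rack at first. Origin: centre of its collar's underside, z up. Collar 20 mm across, z 0 to 4 mm; dark grip knob 16 mm across, z 4 to 28; below, a 10 mm shank to z -40, its last 6 mm tapered to 4 mm
- rack: pin rack, fixed wooden block 44 (x) x 150 (y) x 46 mm high with four upright 12 mm holes in a row along its y at -54, -18, +18, +54 mm. Origin centre of its underside. Each pin's collar rests on its top
- plunger (a joint): test plunger of the push-to-test key: travel in m, 0 up, 0.012 down at its stop. A spring brings it up; it takes about 3 N to start and 9 N at the stop
- plunger_top (a point): top centre of the plunger's black mushroom head, 40 mm in diameter, 73 mm above the bench when up. The head stands on a fixed grey box 76 x 76 x 42 mm at the left; z up
- solder_reel: reel of solder, grey flanges, 56 mm diameter, 48 mm high, standing on the bench near the robot; bystander. Leave it alone
- flux_jar: amber jar with white lid, 48 mm diameter, about 55 mm high; bystander. Leave it alone
- glue_bottle: white bottle with grey cap, 36 mm diameter, about 100 mm high; bystander. Leave it alone
- screwdriver: screwdriver lying on the bench near the robot; bystander. Leave it alone
- multimeter: hand-held multimeter lying on its back beyond the jig, 160 x 85 x 45 mm; bystander. Leave it alone
There are look-alikes about, which are no part of the job. What is shaped like the rod1 but purple is not meant.

How it is judged:
On the way, in this order (a step that is already met when the one before it is completed fails the run):
1. every insulator lies fully home in a lane and a pin is fully down through its fork and eye (((distance between rod0 and seat0 below 0.0025 m and angle between the x axis of rod0 and the x axis of seat0, either way round below 0.06 rad) or (distance between rod0 and seat1 below 0.0025 m and angle between the x axis of rod0 and the x axis of seat1, either way round below 0.06 rad) or (distance between rod0 and seat2 below 0.0025 m and angle between the x axis of rod0 and the x axis of seat2, either way round below 0.06 rad)) and ((distance between rod1 and seat0 below 0.0025 m and angle between the x axis of rod1 and the x axis of seat0, either way round below 0.06 rad) or (distance between rod1 and seat1 below 0.0025 m and angle between the x axis of rod1 and the x axis of seat1, either way round below 0.06 rad) or (distance between rod1 and seat2 below 0.0025 m and angle between the x axis of rod1 and the x axis of seat2, either way round below 0.06 rad)) and ((distance between rod2 and seat0 below 0.0025 m and angle between the x axis of rod2 and the x axis of seat0, either way round below 0.06 rad) or (distance between rod2 and seat1 below 0.0025 m and angle between the x axis of rod2 and the x axis of seat1, either way round below 0.06 rad) or (distance between rod2 and seat2 below 0.0025 m and angle between the x axis of rod2 and the x axis of seat2, either way round below 0.06 rad)) and ((x of pin0 in the frame of rod0 between 0.062 and 0.068 m and y of pin0 in the frame of rod0 between -0.003 and 0.003 m and z of pin0 in the frame of rod0 between 0 and 0.016 m and angle between pin0's own z axis and vertical below 0.12 rad) or (x of pin1 in the frame of rod0 between 0.062 and 0.068 m and y of pin1 in the frame of rod0 between -0.003 and 0.003 m and z of pin1 in the frame of rod0 between 0 and 0.016 m and angle between pin1's own z axis and vertical below 0.12 rad) or (x of pin2 in the frame of rod0 between 0.062 and 0.068 m and y of pin2 in the frame of rod0 between -0.003 and 0.003 m and z of pin2 in the frame of rod0 between 0 and 0.016 m and angle between pin2's own z axis and vertical below 0.12 rad) or (x of pin3 in the frame of rod0 between 0.062 and 0.068 m and y of pin3 in the frame of rod0 between -0.003 and 0.003 m and z of pin3 in the frame of rod0 between 0 and 0.016 m and angle between pin3's own z axis and vertical below 0.12 rad)) and ((x of pin0 in the frame of rod1 between 0.062 and 0.068 m and y of pin0 in the frame of rod1 between -0.003 and 0.003 m and z of pin0 in the frame of rod1 between 0 and 0.016 m and angle between pin0's own z axis and vertical below 0.12 rad) or (x of pin1 in the frame of rod1 between 0.062 and 0.068 m and y of pin1 in the frame of rod1 between -0.003 and 0.003 m and z of pin1 in the frame of rod1 between 0 and 0.016 m and angle between pin1's own z axis and vertical below 0.12 rad) or (x of pin2 in the frame of rod1 between 0.062 and 0.068 m and y of pin2 in the frame of rod1 between -0.003 and 0.003 m and z of pin2 in the frame of rod1 between 0 and 0.016 m and angle between pin2's own z axis and vertical below 0.12 rad) or (x of pin3 in the frame of rod1 between 0.062 and 0.068 m and y of pin3 in the frame of rod1 between -0.003 and 0.003 m and z of pin3 in the frame of rod1 between 0 and 0.016 m and angle between pin3's own z axis and vertical below 0.12 rad)) and ((x of pin0 in the frame of rod2 between 0.062 and 0.068 m and y of pin0 in the frame of rod2 between -0.003 and 0.003 m and z of pin0 in the frame of rod2 between 0 and 0.016 m and angle between pin0's own z axis and vertical below 0.12 rad) or (x of pin1 in the frame of rod2 between 0.062 and 0.068 m and y of pin1 in the frame of rod2 between -0.003 and 0.003 m and z of pin1 in the frame of rod2 between 0 and 0.016 m and angle between pin1's own z axis and vertical below 0.12 rad) or (x of pin2 in the frame of rod2 between 0.062 and 0.068 m and y of pin2 in the frame of rod2 between -0.003 and 0.003 m and z of pin2 in the frame of rod2 between 0 and 0.016 m and angle between pin2's own z axis and vertical below 0.12 rad) or (x of pin3 in the frame of rod2 between 0.062 and 0.068 m and y of pin3 in the frame of rod2 between -0.003 and 0.003 m and z of pin3 in the frame of rod2 between 0 and 0.016 m and angle between pin3's own z axis and vertical below 0.12 rad))), for 0.3 s.
2. the test plunger is held down at its stop (value of joint plunger above 0.0105 m), for 0.5 s.
At the end, for the whole second after the job is handed in: every insulator present is within 2.5 mm of fully home in a lane (0.06 rad in line), with a pin upright through its eye and fork, collar within 3 mm of the upper ear; the plunger, held within 1.5 mm of its stop for 0.5 s when all were pinned, is up again within 2 mm; all is at rest (all of step 1 and value of joint plunger below 0.002 m and linear speed of each of rod0, rod1, rod2 below 0.02 m/s); the robot touches nothing.
It fails at once if a bystander (solder reel, jar, bottle, screwdriver, multimeter) is moved more than 3 cm (distance of any of solder_reel, flux_jar, glue_bottle, screwdriver, multimeter from where it was at the start of the episode above 0.03 m).
Of rod0, rod1, rod2 only 2 to 3 are there at a start; the rules pass over those that are not, and their reading is None.
At some moment in a run one of rod0, rod1, rod2 may be knocked a few centimetres aside while the robot is not near it.
It also fails if it takes over 210 s, if anything falls off the work surface, if the arm or the gripper's body presses on something with over 40 N, if the wrist force passes 120 N, or if a joint passes its speed limit or range.

## Working session

There is one attempt and no reset: what is moved stays moved. The work goes in short steps, Python scripts to look and compute and a shell command to move; the robot and the scene stay as the last step left them, time stands still between calls to the robot, and variables do not carry over. Pictures are saved under pics/ and viewed, at most 14 in all, crops included, and the job is handed in when it is done.

```bash
ls; mkdir -p pics; python3 - <<'E'
from cell import observe,cams,robot,models
import cv2,numpy as np
s=observe();print(s['time'],s['tool_pos'],s['tool_rot'],s['opening'])
for c in('top','side'):
    im=cams.read_camera(c);cv2.imwrite(f'pics/{c}0.png',im[:,:,::-1])
    m=cams.camera_model(c);print(c,np.round(m['camera_matrix'],1).tolist(),m['k1'],np.round(m['pose'],3).tolist())
    for t in('rod0','pin0','rack','jig','plunger_top','seat0','seat1','seat2','fork0','fork1','fork2'):
        print(t,[(np.round(d['position'],3).tolist(),round(d['confidence'],2)) for d in models.pinpoint(t,c)][:5])
E
```

```text
pics
0.0 [0.15145203 0.50254407 0.40403969] [-3.14004833e+00 -2.65764942e-04  2.84879942e+00] 0.09151032948963896
top [[609.0, 0.0, 306.9], [0.0, 609.0, 241.9], [0.0, 0.0, 1.0]] -0.0610334545978178 [[-0.022, -0.984, 0.178, 0.251], [-1.0, 0.023, 0.004, -0.073], [-0.008, -0.178, -0.984, 1.588], [0.0, 0.0, 0.0, 1.0]]
rod0 [([0.45, -0.214, 0.009], 0.83), ([0.261, -0.312, 0.008], 0.75), ([0.279, -0.545, 0.008], 0.7), ([0.489, -0.314, 0.006], 0.69), ([0.494, -0.131, 0.01], 0.57)]
pin0 [([0.628, -0.106, 0.047], 0.6), ([0.633, -0.141, 0.048], 0.59), ([0.627, -0.214, 0.042], 0.48), ([0.628, -0.18, 0.05], 0.44)]
rack [([0.628, -0.162, -0.0], 0.72), ([0.628, -0.21, 0.044], 0.68), ([0.634, -0.108, 0.046], 0.65), ([0.628, 0.149, 0.061], 0.47)]
jig [([0.562, 0.149, -0.0], 0.59), ([0.631, -0.18, 0.048], 0.44), ([0.627, -0.212, 0.044], 0.21)]
plunger_top [([0.481, 0.392, 0.072], 0.49)]
seat0 [([0.556, 0.081, 0.041], 0.9), ([0.57, 0.228, 0.048], 0.76), ([0.478, 0.394, 0.068], 0.74), ([0.56, 0.154, 0.046], 0.64)]
seat1 [([0.556, 0.081, 0.041], 0.9), ([0.57, 0.228, 0.048], 0.76), ([0.478, 0.394, 0.068]
[... 1017 characters left out ...]
83)]
seat0 [([0.557, 0.074, 0.043], 0.9), ([0.568, 0.232, 0.045], 0.77)]
seat1 [([0.557, 0.074, 0.043], 0.9), ([0.568, 0.232, 0.045], 0.77)]
seat2 [([0.557, 0.074, 0.043], 0.9), ([0.568, 0.232, 0.045], 0.77)]
fork0 [([0.617, 0.072, 0.058], 0.91), ([0.624, 0.151, 0.058], 0.86), ([0.334, 0.171, -0.001], 0.67), ([0.635, 0.228, 0.059], 0.63), ([0.387, -0.05, -0.002], 0.37)]
fork1 [([0.617, 0.072, 0.058], 0.91), ([0.624, 0.151, 0.058], 0.86), ([0.334, 0.171, -0.001], 0.67), ([0.635, 0.228, 0.059], 0.63), ([0.387, -0.05, -0.002], 0.37)]
fork2 [([0.617, 0.072, 0.058], 0.91), ([0.624, 0.151, 0.058], 0.86), ([0.334, 0.171, -0.001], 0.67), ([0.635, 0.228, 0.059], 0.63), ([0.387, -0.05, -0.002], 0.37)]
```

View pics/top0.png

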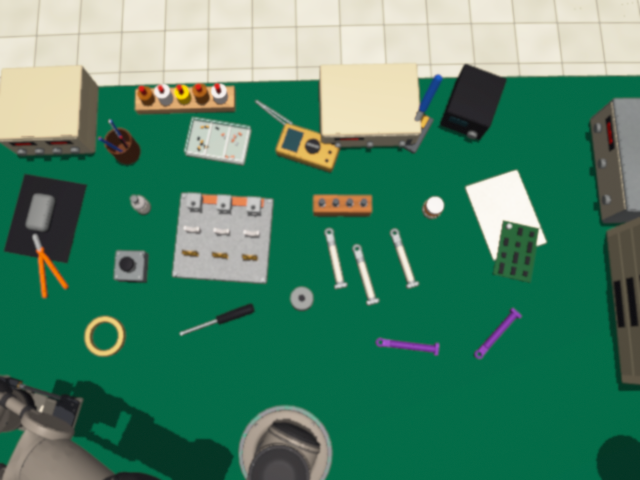

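View pics/side0.png

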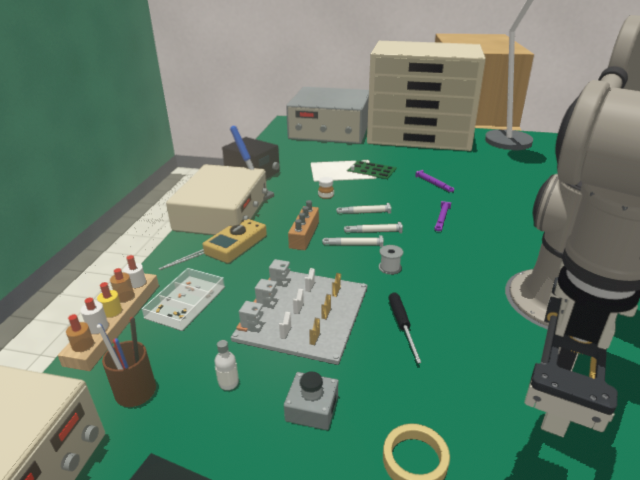

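The top view shows three white rods, eye up (+x), at about (335,258), (365,273) and (403,257). The jig is at (225,237), the rack at (342,205) and the plunger at (128,265). The purple look-alikes at (407,346) and (498,333) are not part of the job.

```bash
cat > h.py <<'E'
from cell import observe,cams,robot,models
import cv2,numpy as np
from scipy.optimize import least_squares
GD=robot.grip_depth
def ray(c,uv,z):
    m=cams.camera_model(c);P=np.array(m['pose']);K=np.array(m['camera_matrix'])
    u=cv2.undistortPoints(np.array(uv,float).reshape(-1,1,2),K,np.array([m['k1'],0,0,0.]))[:,0]
    d=np.c_[u,np.ones(len(u))]@P[:3,:3].T
    return P[:3,3]+d*((z-P[2,3])/d[:,2])[:,None]
def rods(c='top',ylim=-0.05,z=0.014):
    "white elongated blobs: grasp-ready fit (eye end, foot end) on the bench"
    im=cams.read_camera(c);hsv=cv2.cvtColor(im,cv2.COLOR_RGB2HSV)
    mask=((hsv[:,:,1]<90)&(hsv[:,:,2]>70)).astype(np.uint8)
    n,l,st,ce=cv2.connectedComponentsWithStats(mask)
    out=[]
    for i in range(1,n):
        if not 150<st[i,4]<1500: continue
        v,u=np.nonzero(l==i);w=ray(c,np.c_[u,v],z)[:,:2];mu=w.mean(0)
        _,s,V=np.linalg.svd(w-mu,full_matrices=False);a=V[0]*np.sign(V[0,0])
        t=(w-mu)@a;L=np.ptp(t)
        if s[0]/s[1]<4 or not .12<L<.2: continue
        mid=mu+a*(t.max()+t.min())/2
        o=mid+a*0.0035
        out.append((np.round(o,4).tolist(),round(float(np.arctan2(a[1],a[0])),3),round(L,3)))
    return out
def pts(name,n=1,cs=('top','side'),fn=None):
    r=[]
    for _ in range(n):
        for c in cs:
            cams.read_camera(c)
            r+=[d['position'] for d in (fn or models.pinpoint)(name,c) if d['confidence']>.3]
    return np.array(r)
def fit(model,pp,g):
    "model pts (n,2) matched to nearest of detections; returns x,y,yaw"
    T=lambda p:p[:2]+model@np.array([[np.cos(p[2]),np.sin(p[2])],[-np.sin(p[2]),np.cos(p[2])]])
    def f(p):
        d=np.linalg.norm(pp[:,None]-T(p)[None],axis=2);return np.minimum(d.min(1),.02)
    def f2(p):
        q=T(p);d=np.linalg.norm(pp[:,None]-q[None],axis=2);j=d.argmin(1)
        return ((pp-q[j])*(d.min(1)<.015)[:,None]).ravel()
    r=least_squares(f2,g,diff_step=1e-4);return r.x,np.sqrt(np.mean(r.fun**2)),T(r.x)
E
python3 - <<'E'
from h import *
S=[];F=[];P=[];
s=pts('seat0',4);f=pts('fork0',4);p=pts('pin0',4);pl=pts('plunger_top',2);rk=pts('rack',3);rd=pts('rod0',3)
np.savez('d.npz',s=s,f=f,p=p,pl=pl,rk=rk,rd=rd)
ms=np.array([[0,-.078],[0,0],[0,.078]]);mf=ms+[.065,0]
g=[.562,.153,-.08]
for c,m in((s,ms),(f,mf)): print(fit(m,c[:,:2],g)[:2])
# joint fit
def tot(p):
    out=[]
    for c,m in((s,ms),(f,mf)):
        R=np.array([[np.cos(p[2]),-np.sin(p[2])],[np.sin(p[2]),np.cos(p[2])]]);q=p[:2]+m@R.T
        d=np.linalg.norm(c[:,None,:2]-q,axis=2);j=d.argmin(1);out.append(((c[:,:2]-q[j])*(d.min(1)<.015)[:,None]).ravel())
    return np.concatenate(out)
r=least_squares(tot,g,diff_step=1e-4);print('jig',r.x)
mp=np.array([[0,y] for y in(-.054,-.018,.018,.054)])
print('rack',fit(mp,p[:,:2],[.629,-.162,0]))
print(np.round(pl,3).tolist())
for o,y,L in rods():print(o,y,L)
for c in [(.45,-.213),(.49,-.315),(.49,-.134)]:
    q=rd[np.linalg.norm(rd[:,:2]-c,axis=1)<.02];print(q.mean(0),q.std(0),len(q))
E
```

```text
(array([ 0.56363913,  0.15414783, -0.09251698]), np.float64(0.002735396449490394))
(array([ 0.5614454 ,  0.15660034, -0.10313671]), np.float64(0.0014843073548962465))
jig [ 0.56248258  0.15502863 -0.09188915]
rack (array([ 0.63042188, -0.16197188, -0.02159707]), np.float64(0.0018827387529925736), array([[ 0.62925572, -0.21595928],
       [ 0.63003316, -0.17996768],
       [ 0.63081059, -0.14397607],
       [ 0.63158803, -0.10798447]]))
[[0.479, 0.394, 0.073], [0.479, 0.392, 0.076], [0.48, 0.397, 0.07], [0.618, -0.402, -0.002], [0.481, 0.393, 0.075]]
[0.8998, 0.02] 0.924 0.122
[0.4964, -0.1375] 0.182 0.162
[0.4923, -0.3163] 0.283 0.163
[0.4522, -0.2136] 0.25 0.163
[ 0.45166667 -0.21325     0.00791667] [0.00175942 0.00129454 0.00188628] 6
[ 0.49124 -0.3136   0.0078 ] [0.00120433 0.00178101 0.0027291 ] 5
[ 0.49195    -0.1356      0.00746667] [0.00081189 0.00193821 0.00133749] 6
```

```bash
python3 - <<'E'
from h import *
for c in('top','side'):
    im=cams.read_camera(c);hsv=cv2.cvtColor(im,cv2.COLOR_RGB2HSV)
    J=ray(c,[[0,0]],0)
    seed={'top':(213,258),'side':(290,330)}[c]
    mask=((hsv[:,:,1]<70)&(hsv[:,:,2]>90)).astype(np.uint8)
    mask=cv2.morphologyEx(mask,cv2.MORPH_CLOSE,np.ones((9,9)))
    n,l,st,_=cv2.connectedComponentsWithStats(mask);i=l[seed[1],seed[0]];print(c,st[i])
    cs,_=cv2.findContours((l==i).astype(np.uint8),cv2.RETR_EXTERNAL,cv2.CHAIN_APPROX_NONE)
    w=ray(c,cs[0][:,0],.012)[:,:2]
    # fit edges: points within 8mm of each expected edge
    x,y,a=.5625,.155,-.093
    for k in range(3):
        R=np.array([[np.cos(a),-np.sin(a)],[np.sin(a),np.cos(a)]]);q=(w-[x,y])@R
        E={}
        for nm,ax,v in(('x-',0,-.122),('x+',0,.103),('y-',1,-.123),('y+',1,.123)):
            o=1-ax;lim=(-.1,.08) if ax else (-.1,.1)
            s=q[(abs(q[:,ax]-v)<.01)&(q[:,o]>lim[0])&(q[:,o]<lim[1])]
            if len(s)<15: continue
            p=np.polyfit(s[:,o],s[:,ax],1);r=s[:,ax]-np.polyval(p,s[:,o]);s=s[abs(r)<.002]
            p=np.polyfit(s[:,o],s[:,ax],1);E[nm]=(np.round(p[1]-v,4),np.round(p[0],3),len(s))
        print(E);break
top=cams.read_camera('top');cv2.imwrite('pics/jig.png',cv2.resize(top[185:285,170:375],None,fx=3.9,fy=3.9,interpolation=cv2.INTER_CUBIC)[:,:,::-1])
E
```

```text
top [ 172  193  101   90 7711]
{'x-': (np.float64(0.0019), np.float64(-0.001), 76), 'x+': (np.float64(0.0026), np.float64(-0.008), 24), 'y-': (np.float64(-0.0012), np.float64(0.0), 68), 'y+': (np.float64(-0.0011), np.float64(-0.002), 67)}
side [ 214  259  153  131 9940]
{'x-': (np.float64(-0.0024), np.float64(-0.002), 62), 'x+': (np.float64(0.0034), np.float64(-0.022), 15), 'y-': (np.float64(0.0004), np.float64(-0.014), 47), 'y+': (np.float64(0.0076), np.float64(-0.0), 87)}
```

View pics/jig.png

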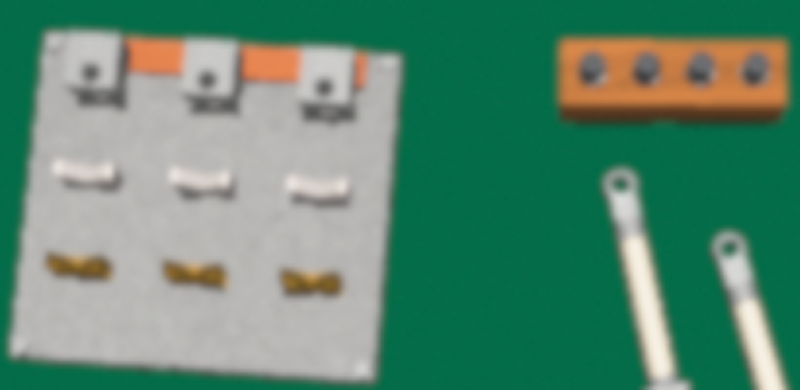

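The crop shows fork holes at crop pixels (90,72), (207,79) and (324,87), eye holes at (620,184) and (729,248), and pin knobs at (593,68), (646,68), (699,68) and (754,68).

```bash
python3 - <<'E'
from h import *
f=lambda L,z:ray('top',[((x+.5)/3.9-.5+170,(y+.5)/3.9-.5+185) for x,y in L],z)[:,:2].round(4).tolist()
print('forks',f([(90,72),(207,79),(324,87)],.059))
print('eyes',f([(620,184),(729,248)],.013))
print('knobs',f([(593,68),(646,68),(699,68),(754,68)],.074))
print('rack',f([(559,40),(788,40),(559,107),(788,107)],.046))
x,y,a=.5635,.1542,-.093
R=np.array([[np.cos(a),-np.sin(a)],[np.sin(a),np.cos(a)]])
for k in(-.078,0,.078):print('seat',np.round([x,y]+R@[0,k],4),'fork',np.round([x,y]+R@[.065,k],4))
for (ox,oy),yy in(((.494,-.1366),.182),((.452,-.2134),.25),((.4918,-.315),.283)):
    print('eye model',ox+.065*np.cos(yy),oy+.065*np.sin(yy))
E
```

```text
forks [[0.6374, 0.2258], [0.6306, 0.1478], [0.6232, 0.0701]]
eyes [[0.5622, -0.1254], [0.5166, -0.1974]]
knobs [[0.6281, -0.1079], [0.6272, -0.1427], [0.6264, -0.1774], [0.6255, -0.2135]]
rack [[0.6549, -0.0863], [0.6512, -0.2396], [0.6089, -0.0852], [0.6052, -0.2377]]
seat [0.5563 0.0765] fork [0.621  0.0705]
seat [0.5635 0.1542] fork [0.6282 0.1482]
seat [0.5707 0.2319] fork [0.6355 0.2258]
eye model 0.5579264383025611 -0.1248352014063622
eye model 0.5149793074111919 -0.197318742648456
eye model 0.5542144331110592 -0.2968495581479372
```

```bash
cat >> h.py <<'E'
def yawof(s):
    return s['tool_rot'][2]
def go(x,y,z,yaw=None):
    "row numbers that bring the grasp point to x,y,z (world) with tool-x heading yaw"
    from scipy.spatial.transform import Rotation as Ro
    s=observe();R=Ro.from_euler('xyz',s['tool_rot']).as_matrix();p=np.array(s['tool_pos'])+R[:,2]*GD
    d=R.T@(np.array([x,y,z])-p)/.4
    t=0 if yaw is None else -((yaw-yawof(s)+np.pi/2)%np.pi-np.pi/2)/np.pi  # half turn symmetric
    print('shift',np.round(d,4).tolist(),'turn',round(t,4),'rows',int(np.ceil(max(np.linalg.norm(d)*.4/.0625,abs(t)*180/10.7))))
def st():
    s=observe();p=np.array(s['tool_pos']);print('t',round(s['time'],2),'grasp',np.round([p[0],p[1],p[2]-GD],4),'yaw',round(yawof(s),4),'open',round(s['opening'],4),'grip',round(s['grip_force'],1),'F',np.round(s['contact_force'],1))
def rodpt(o,yaw,d): return o[0]+d*np.cos(yaw),o[1]+d*np.sin(yaw)
E
python3 -c "
from h import *
st();go(.3,.15,.2,3.32);print(rodpt((.494,-.1365),.182,-.016))"
```

```text
t 5.4 grasp [0.1515 0.5027 0.2455] yaw 2.8487 open 0.092 grip 0.0 F [-0.5  0.8  0.2]
shift [-0.6099, -0.737, 0.1138] turn -0.15 rows 7
(np.float64(0.47826426134090805), np.float64(-0.1393959504230493))
```

```bash
python3 -c "
from h import *
go(.4,.2,.2,3.32)"
```

```text
shift [-0.8132, -0.5451, 0.1138] turn -0.15 rows 7
```

```bash
python3 -m jog '[[[-0.813,-0.545,0.114],-0.15,0.45],[[-0.813,-0.545,0.114],-0.15,0.45],[[-0.813,-0.545,0.114],-0.15,0.45],[[-0.813,-0.545,0.114],-0.15,0.45],[[-0.813,-0.545,0.114],-0.15,0.45],[[-0.813,-0.545,0.114],-0.15,0.45],[[-0.813,-0.545,0.114],-0.15,0.45],[[-0.813,-0.545,0.114],-0.15,0.45],[[-0.813,-0.545,0.114],-0.15,0.45]]' 25; python3 -c "
from h import *
st();go(*rodpt((.494,-.1365),.182,-.016),.09,.182)"
```

```text
time: 6.52
tool_pos: [0.3996, 0.2004, 0.3592]
tool_rot: [3.141, -0.0, -2.963]
contact_force: [0.4, -0.4, -0.0]
opening: 0.0506
grip_force: 0.0
t 6.53 grasp [0.3996 0.2004 0.2   ] yaw -2.9633 open 0.0506 grip 0.0 F [ 0.4 -0.4 -0. ]
shift [-0.043, -0.8712, 0.2746] turn -0.0012 rows 6
```

```bash
python3 -m jog '[[[-0.043,-0.871,0.275],0,0.45],[[-0.043,-0.871,0.275],0,0.45],[[-0.043,-0.871,0.275],0,0.45],[[-0.043,-0.871,0.275],0,0.45],[[-0.043,-0.871,0.275],0,0.45],[[-0.043,-0.871,0.275],0,0.45],[[-0.043,-0.871,0.275],0,0.45],[[-0.043,-0.871,0.275],0,0.45]]'; python3 -c "
from h import *
q=pts('rod0',1);print(q.round(3).tolist());print(rods())
st();go(*rodpt((.494,-.1365),.182,-.016),.0205,.182)"
```

```text
time: 7.52
tool_pos: [0.4786, -0.1383, 0.2492]
tool_rot: [3.141, -0.0, -2.962]
contact_force: [-0.3, -1.0, -0.4]
opening: 0.0504
grip_force: 0.0
[[0.278, -0.544, 0.009], [0.262, -0.312, 0.005], [0.492, -0.315, 0.006], [0.63, -0.107, 0.045], [0.481, 0.396, 0.071], [0.452, -0.214, 0.006], [0.494, -0.138, 0.007], [0.451, -0.214, 0.006], [0.28, -0.543, 0.007], [0.258, -0.31, 0.007]]
[([0.8998, 0.02], 0.923, np.float64(0.122)), ([0.4924, -0.3163], 0.282, np.float64(0.163))]
t 7.78 grasp [ 0.4788 -0.1384  0.0904] yaw -2.9611 open 0.0509 grip 0.0 F [-0.4  0.5  0.1]
shift [0.002, -0.002, 0.1748] turn -0.0005 rows 2
```

```bash
python3 -m jog '[[[0.002,-0.002,0.1],0,0.45],[[0.002,-0.002,0.15],0,0.45],[[0.002,-0.002,0.173],0,0.45],[[0.002,-0.002,0.173],0,0.45],[[0.002,-0.002,0.173],0,0.9],[[0.002,-0.002,0.173],0,0.9],[[0.002,-0.002,0.173],0,0.9],[[0.002,-0.002,0.173],0,0.9],[[0.002,-0.002,0.173],0,0.9]]' 25;python3 -m jog '[[[0,0,-0.1],0,0.9],[[0,0,-0.25],0,0.9],[[0,0,-0.25],0,0.9],[[0,0,-0.25],0,0.9]]'; python3 -c "
from h import *
st();im=cams.read_camera('side');cv2.imwrite('pics/a1.png',im[:,:,::-1]);print(rods())"
```

```text
time: 8.9
tool_pos: [0.4781, -0.1407, 0.1802]
tool_rot: [-3.141, 0.0, -2.963]
contact_force: [0.4, 0.2, 3.4]
opening: 0.0171
grip_force: 25.0
time: 9.4
tool_pos: [0.4776, -0.1405, 0.2792]
tool_rot: [3.141, -0.001, -2.963]
contact_force: [-0.1, 0.8, -1.3]
opening: 0.0173
grip_force: 25.0
t 9.4 grasp [ 0.4776 -0.1405  0.12  ] yaw -2.9632 open 0.0173 grip 25.0 F [-0.1  0.8 -1.3]
[([0.8992, 0.0191], 0.925, np.float64(0.125)), ([0.4924, -0.3163], 0.282, np.float64(0.163))]
```

View pics/a1.png

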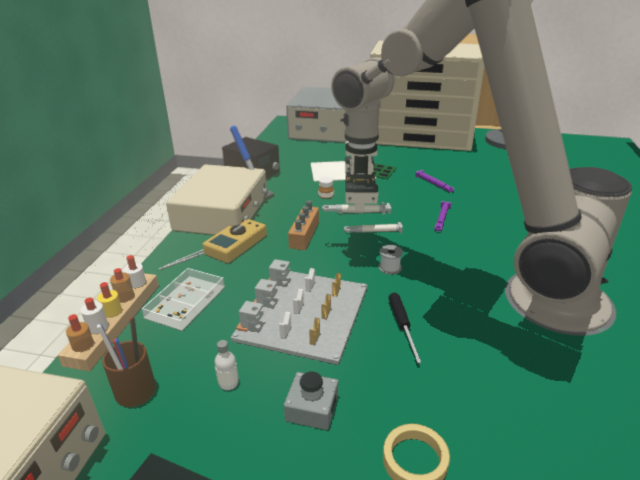

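The rod is held level, with its eye at about (328,209) and its foot at about (388,210). Next I'll measure where it sits along the tool.

```bash
python3 - <<'E'
from h import *
st();q=pts('rod0',3);q=q[q[:,2]>.05];print(q.round(4).tolist())
s=observe();y=yawof(s)-np.pi;a=np.array([np.cos(y),np.sin(y)]);
d=q[:,:2]-np.array(s['tool_pos'])[:2];print((d@a).round(4),(d@[-a[1],a[0]]).round(4))
E
```

```text
t 9.5 grasp [ 0.4775 -0.1404  0.1191] yaw -2.9632 open 0.0173 grip 25.0 F [ 0.5 -0.  -1.4]
[[0.4917, -0.1375, 0.1073], [0.4901, -0.1375, 0.1063], [0.6184, 0.0724, 0.0601], [0.4901, -0.1392, 0.109]]
[0.014  0.0124 0.1759 0.0121] [ 0.0007  0.001   0.1848 -0.0007]
```

```bash
cat >> h.py <<'E'
JIG=[.5635,.1542,-.093]
def lane(k,dx,z):
    a=JIG[2];y=(-.078,0,.078)[k];return JIG[0]+dx*np.cos(a)-y*np.sin(a),JIG[1]+dx*np.sin(a)+y*np.cos(a),z
E
python3 -c "
from h import *
go(*lane(0,-.0415,.12),-.093)"
```

```text
shift [-0.1887, 0.5275, 0.0018] turn 0.0864 rows 4
```

```bash
python3 -m jog '[[[-0.189,0.528,0],0.086,0.9],[[-0.189,0.528,0],0.086,0.9],[[-0.189,0.528,0],0.086,0.9],[[-0.189,0.528,0],0.086,0.9],[[-0.189,0.528,0],0.086,0.9],[[-0.189,0.528,0],0.086,0.9],[[-0.189,0.528,0],0.086,0.9]]'; python3 - <<'E'
from h import *
st();q=pts('rod0',3);q=q[(q[:,2]>.05)&(q[:,1]>0)];print(q.round(4).tolist())
s=observe();y=yawof(s)-np.pi;a=np.array([np.cos(y),np.sin(y)]);
d=q[:,:2]-np.array(s['tool_pos'])[:2];print((d@a).round(4),(d@[-a[1],a[0]]).round(4))
go(*lane(0,-.0415,.062),-.093)
for c in('top','side'):
    im=cams.read_camera(c);
    if c=='top':cv2.imwrite('pics/b1.png',cv2.resize(im[170:290,160:310],None,fx=5,fy=5,interpolation=cv2.INTER_CUBIC)[:,:,::-1])
    else:cv2.imwrite('pics/b2.png',cv2.resize(im[200:360,200:400],None,fx=3.7,fy=3.7,interpolation=cv2.INTER_CUBIC)[:,:,::-1])
E
```

```text
time: 10.98
tool_pos: [0.5149, 0.0794, 0.2799]
tool_rot: [-3.141, -0.0, 3.048]
contact_force: [0.6, -0.2, -1.5]
opening: 0.0172
grip_force: 25.0
t 10.97 grasp [0.5149 0.0794 0.1207] yaw 3.0482 open 0.0172 grip 25.0 F [ 0.6 -0.2 -1.5]
[[0.5318, 0.073, 0.1114], [0.4811, 0.391, 0.0724], [0.6191, 0.0719, 0.0583], [0.5309, 0.075, 0.1074], [0.5281, 0.0763, 0.1056]]
[ 0.0174 -0.0622  0.1045  0.0164  0.0135] [-0.006   0.306   0.0009 -0.0041 -0.0031]
shift [0.0001, -0.0006, 0.1468] turn 0.0004 rows 1
```

View pics/b2.png

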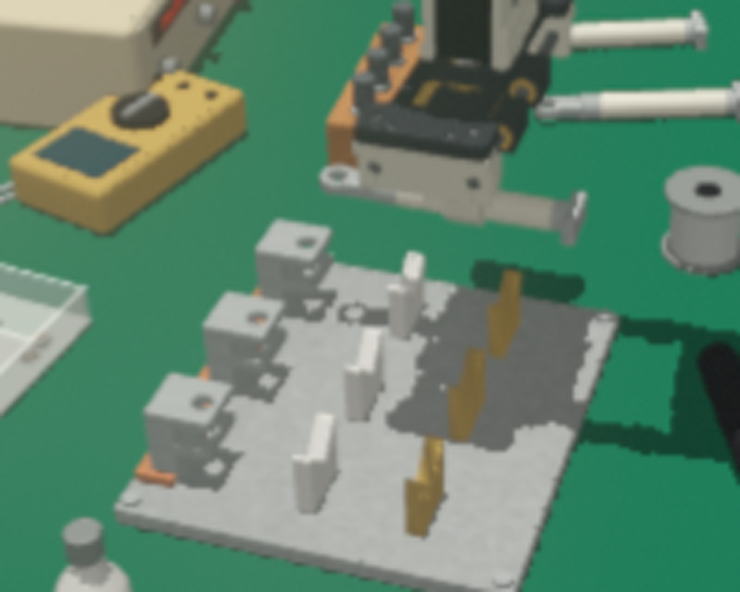

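```bash
python3 - <<'E'
from h import *
im=cams.read_camera('side');cv2.imwrite('pics/b3.png',cv2.resize(im[220:275,280:365],None,fx=9,fy=9,interpolation=cv2.INTER_CUBIC)[:,:,::-1])
E
```

```text
(no output)
```

View pics/b3.png

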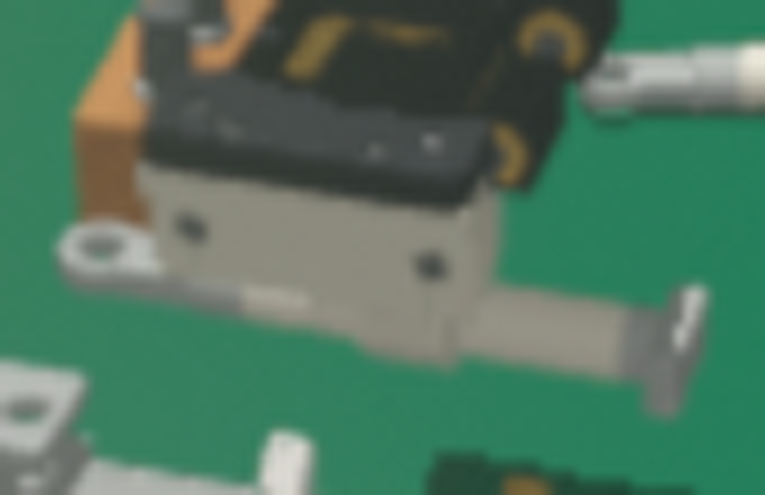

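```bash
python3 -m jog '[[[0,0,0.1],0,0.9],[[0,0,0.146],0,0.9],[[0,0,0.146],0,0.9],[[0,0,0.146],0,0.9]]'; python3 -m jog '[[[0,0,0.002],0,0.9],[[0,0,0.004],0,0.9]]';python3 -m jog '[[[0,0,0.0025],0,0.9],[[0,0,0.0025],0,0.9]]';python3 -m jog '[[[0,0,0.0025],0,0.9],[[0,0,0.0025],0,0.9]]'; python3 - <<'E'
from h import *
st()
im=cams.read_camera('side');cv2.imwrite('pics/b4.png',cv2.resize(im[240:330,250:365],None,fx=6.5,fy=6.5,interpolation=cv2.INTER_CUBIC)[:,:,::-1])
E
```

```text
time: 12.22
tool_pos: [0.5154, 0.0807, 0.2223]
tool_rot: [3.141, 0.001, 3.05]
contact_force: [-0.4, -0.2, -1.4]
opening: 0.017
grip_force: 25.0
time: 12.48
tool_pos: [0.5152, 0.0806, 0.2206]
tool_rot: [3.141, 0.001, 3.05]
contact_force: [0.6, 0.2, -1.7]
opening: 0.0175
grip_force: 25.0
time: 12.72
tool_pos: [0.515, 0.0806, 0.2189]
tool_rot: [3.142, -0.0, 3.05]
contact_force: [0.0, -0.2, -1.6]
opening: 0.0171
grip_force: 25.0
time: 12.98
tool_pos: [0.515, 0.0806, 0.2178]
tool_rot: [3.142, -0.0, 3.05]
contact_force: [-0.2, -0.3, -1.6]
opening: 0.017
grip_force: 25.0
t 12.97 grasp [0.515  0.0806 0.0586] yaw 3.0499 open 0.017 grip 25.0 F [-0.2 -0.3 -1.6]
```

View pics/b4.png

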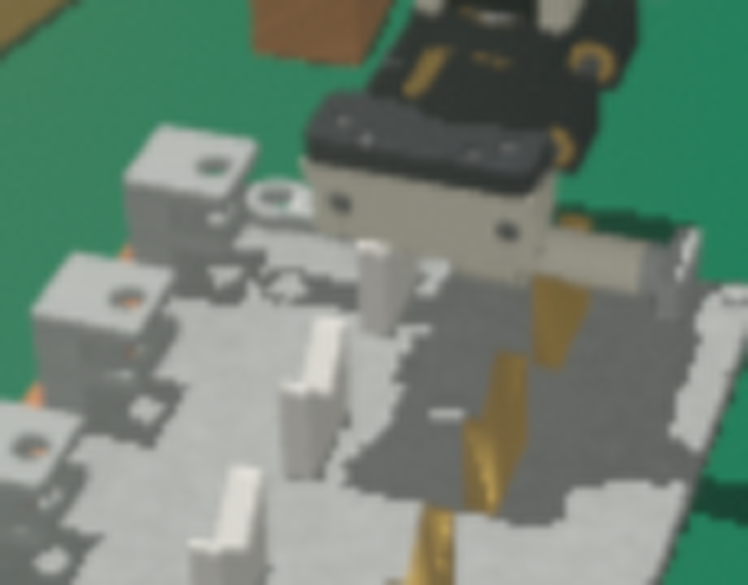

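The view shows the rod over lane 0, with its eye at about (278,195) just in front of the fork and the brass rest under the rod behind the pads. I'll keep lowering.

```bash
for i in 1 2 3 4; do python3 -m jog '[[[0,0,0.002],0,0.9],[[0,0,0.002],0,0.9]]' | grep -E "pos|contact"; done
```

```text
tool_pos: [0.515, 0.0805, 0.2173]
contact_force: [-0.4, -1.1, 0.6]
tool_pos: [0.5151, 0.0806, 0.2171]
contact_force: [-2.3, -0.9, 7.0]
tool_pos: [0.515, 0.0805, 0.217]
contact_force: [-4.8, -1.2, 13.7]
tool_pos: [0.515, 0.0805, 0.2169]
contact_force: [-7.3, -1.6, 21.0]
```

```bash
python3 -m jog '[[[0,0,-0.005],0,0.9],[[0,0,-0.006],0,0.55],[[0,0,-0.006],0,0.55],[[0,0,-0.006],0,0.55],[[0,0,-0.006],0,0.55]]'; python3 -m jog '[[[0,0,0],0,0.9],[[0,0,0],0,0.9],[[0,0,0],0,0.9],[[0,0,0],0,0.9]]' 12; python3 -c "
from h import *
st();go(*lane(0,-.0415+.02,.0582),-.093)"
```

```text
time: 14.65
tool_pos: [0.515, 0.0806, 0.2169]
tool_rot: [3.141, -0.0, 3.05]
contact_force: [-0.3, 0.1, -0.0]
opening: 0.041
grip_force: 0.0
time: 15.15
tool_pos: [0.515, 0.0805, 0.2172]
tool_rot: [-3.141, 0.0, 3.05]
contact_force: [-0.8, -0.6, -0.3]
opening: 0.0173
grip_force: 12.0
t 15.15 grasp [0.515  0.0805 0.058 ] yaw 3.0498 open 0.0173 grip 12.0 F [-0.8 -0.6 -0.3]
shift [-0.0499, -0.0002, -0.0006] turn 0.0004 rows 1
```

Aligned. Next I push forward, which is −x in tool axes.

```bash
python3 -m jog '[[[-0.01,0,0],0,0.9],[[-0.02,0,0],0,0.9],[[-0.03,0,0],0,0.9],[[-0.04,0,0],0,0.9],[[-0.05,0,0],0,0.9],[[-0.05,0,0],0,0.9]]' | grep -E "pos|contact"; for i in 1 2 3 4; do python3 -m jog '[[[-0.005,0,0],0,0.9],[[-0.005,0,0],0,0.9]]' | grep -E "pos|contact"; done
```

```text
tool_pos: [0.5339, 0.0788, 0.217]
contact_force: [-8.0, -1.0, 5.9]
tool_pos: [0.5355, 0.0786, 0.217]
contact_force: [-8.3, -1.4, 6.9]
tool_pos: [0.5374, 0.0785, 0.217]
contact_force: [-8.3, -0.4, 7.5]
tool_pos: [0.5391, 0.0783, 0.2169]
contact_force: [-10.3, -1.7, 8.7]
tool_pos: [0.5402, 0.0783, 0.2167]
contact_force: [-13.1, -0.9, 11.3]
```

```bash
for i in 1 2 3; do python3 -m jog '[[[-0.005,0,0],0,0.9],[[-0.005,0,0],0,0.9]]' | grep -E "pos|contact"; done;  python3 - <<'E'
from h import *
st()
im=cams.read_camera('side');cv2.imwrite('pics/b5.png',cv2.resize(im[240:330,250:365],None,fx=6.5,fy=6.5,interpolation=cv2.INTER_CUBIC)[:,:,::-1])
E
```

```text
tool_pos: [0.5417, 0.0781, 0.2163]
contact_force: [-16.2, -1.1, 9.8]
tool_pos: [0.5433, 0.078, 0.216]
contact_force: [-16.4, -0.4, 8.7]
tool_pos: [0.5441, 0.078, 0.2159]
contact_force: [-22.9, -0.1, 14.7]
t 17.65 grasp [0.5441 0.078  0.0567] yaw 3.0504 open 0.0176 grip 16.3 F [-22.9  -0.1  14.7]
```

View pics/b5.png

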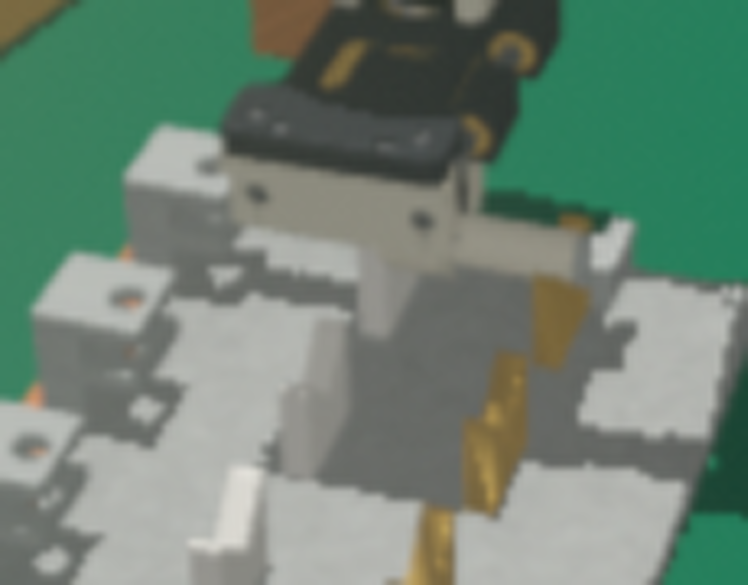

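```bash
python3 -m jog '[[[0.01,0,0],0,0.9],[[0.01,0,0],0,0.55],[[0.01,0,0],0,0.55],[[0.01,0,0],0,0.55],[[0.01,0,-0.15],0,0.55],[[0.01,0.1,-0.35],0,0.55],[[0.01,-0.5,-0.35],0,0.55],[[0.01,-0.5,-0.35],0,0.55],[[0.01,-0.5,-0.35],0,0.55],[[0.01,-0.5,-0.35],0,0.55],[[0.01,-0.5,-0.35],0,0.55]]';  python3 - <<'E'
from h import *
st()
a=cams.read_camera('side')[240:330,250:350];b=cams.read_camera('top')[185:275,220:280]
f=lambda i,k:cv2.resize(i,None,fx=k,fy=k,interpolation=cv2.INTER_CUBIC)
A=f(a,5);B=f(b,5);cv2.imwrite('pics/b6.png',np.hstack([A,B])[:,:,::-1])
q=pts('rod0',2);print(q.round(4).tolist());print(lane(0,0,.046));print(rods())
E
```

```text
time: 19.08
tool_pos: [0.5266, -0.1243, 0.3578]
tool_rot: [-3.14, 0.002, 3.045]
contact_force: [-0.2, 1.4, 0.0]
opening: 0.0411
grip_force: 0.0
t 19.07 grasp [ 0.5266 -0.1243  0.1986] yaw 3.0455 open 0.0411 grip 0.0 F [-0.2  1.4  0. ]
[[0.2587, -0.3119, 0.008], [0.452, -0.2157, 0.0087], [0.4921, -0.311, 0.0064], [0.2777, -0.5465, 0.0073], [0.4883, -0.3156, 0.0104], [0.4498, -0.2135, 0.0108], [0.5535, 0.0757, 0.0443], [0.2614, -0.3115, 0.004], [0.2602, -0.3121, 0.0063], [0.2779, -0.5469, 0.0092], [0.5541, 0.0795, 0.0452], [0.4513, -0.2146, 0.0072], [0.4917, -0.3117, 0.0039], [0.4497, -0.2141, 0.0098], [0.2544, -0.3105, 0.0053], [0.4899, -0.3136, 0.0104], [0.2767, -0.544, 0.0061]]
(np.float64(0.5562564521199567), np.float64(0.07653706795317654), 0.046)
[([0.8992, 0.0191], 0.925, np.float64(0.125)), ([0.4924, -0.3163], 0.282, np.float64(0.163))]
```

View pics/b6.png

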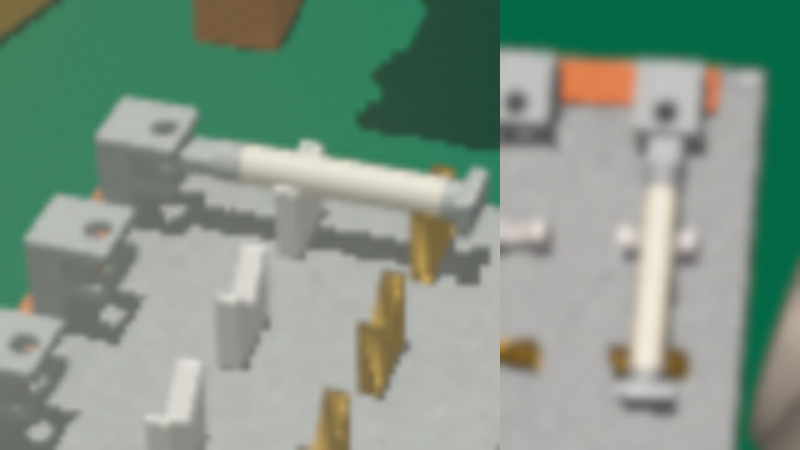

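The crop shows the rod lying in both rests with its eye inside the fork. I'll confirm it is fully home later with a push on the foot. Next is rod B.

```bash
python3 -c "
from h import *
go(*rodpt((.4515,-.2138),.25,-.018),.075,.25)"
```

```text
shift [0.2084, -0.2637, 0.3072] turn -0.1085 rows 3
```

```bash
python3 -m jog '[[[0.2,-0.264,0.05],-0.108,0.5],[[0.208,-0.264,0.15],-0.108,0.5],[[0.208,-0.264,0.307],-0.108,0.5],[[0.208,-0.264,0.307],-0.108,0.5],[[0.208,-0.264,0.307],-0.108,0.5],[[0.208,-0.264,0.307],-0.108,0.5],[[0.208,-0.264,0.307],-0.108,0.5]]' 25; python3 -c "
from h import *
st();go(*rodpt((.4515,-.2138),.25,-.018),.021,.25);print(pts('rod0',1).round(3).tolist())"
```

```text
time: 20.5
tool_pos: [0.4347, -0.2187, 0.2355]
tool_rot: [-3.14, 0.002, -2.893]
contact_force: [-0.3, -0.5, 0.7]
opening: 0.0455
grip_force: 0.0
t 20.5 grasp [ 0.4347 -0.2187  0.0763] yaw -2.8932 open 0.0455 grip 0.0 F [-0.3 -0.5  0.7]
shift [0.0023, 0.0026, 0.1383] turn -0.0005 rows 1
[[0.282, -0.545, 0.009], [0.632, -0.106, 0.044], [0.26, -0.311, 0.007], [0.552, 0.077, 0.047], [0.386, -0.052, -0.002], [0.259, -0.315, 0.005], [0.551, 0.073, 0.043], [0.278, -0.548, 0.007], [0.451, -0.215, 0.012], [0.491, -0.315, 0.008]]
```

```bash
python3 -m jog '[[[0.002,0.002,0.08],0,0.5],[[0.002,0.002,0.138],0,0.5],[[0.002,0.002,0.138],0,0.5],[[0.002,0.002,0.138],0,0.9],[[0.002,0.002,0.138],0,0.9],[[0.002,0.002,0.138],0,0.9],[[0.002,0.002,0.138],0,0.9],[[0.002,0.002,0.138],0,0.9]]' 25;python3 -m jog '[[[0,0,-0.1],0,0.9],[[0,0,-0.25],0,0.9],[[0,0,-0.25],0,0.9],[[0,0,-0.25],0,0.9]]'; python3 - <<'E'
from h import *
st();q=pts('rod0',3);q=q[(q[:,2]>.06)];print(q.round(4).tolist())
s=observe();y=yawof(s)-np.pi;a=np.array([np.cos(y),np.sin(y)]);
d=q[:,:2]-np.array(s['tool_pos'])[:2];print((d@a).round(4),(d@[-a[1],a[0]]).round(4))
go(*lane(1,-.025-.017,.12),-.091)
E
```

```text
time: 21.7
tool_pos: [0.4331, -0.2182, 0.1792]
tool_rot: [-3.142, 0.0, -2.894]
contact_force: [-0.2, -0.3, 1.1]
opening: 0.0171
grip_force: 25.0
time: 22.2
tool_pos: [0.4327, -0.218, 0.2786]
tool_rot: [3.141, -0.0, -2.894]
contact_force: [0.0, 0.5, -0.3]
opening: 0.0173
grip_force: 25.0
t 22.2 grasp [ 0.4327 -0.218   0.1194] yaw -2.894 open 0.0173 grip 25.0 F [ 0.   0.5 -0.3]
[[0.4511, -0.2129, 0.1061], [0.4529, -0.2162, 0.1094], [0.452, -0.2123, 0.1102]]
[0.0188 0.0198 0.0199] [ 0.0008 -0.0029  0.0011]
shift [-0.4455, 0.8578, -0.0004] turn 0.1078 rows 7
```

```bash
python3 -m jog '[[[-0.2,0.4,0],0.05,0.9],[[-0.439,0.858,0],0.108,0.9],[[-0.439,0.858,0],0.108,0.9],[[-0.439,0.858,0],0.108,0.9],[[-0.439,0.858,0],0.108,0.9],[[-0.439,0.858,0],0.108,0.9],[[-0.439,0.858,0],0.108,0.9],[[-0.439,0.858,0],0.108,0.9],[[-0.439,0.858,0],0.108,0.9],[[-0.439,0.858,0],0.108,0.9]]'|grep time;python3 - <<'E'
from h import *
st();go(*lane(1,-.0445,.0585),-.091)
E
```

```text
time: 24.05
t 24.05 grasp [0.5192 0.1561 0.12  ] yaw 3.0478 open 0.017 grip 25.0 F [-0.3 -0.1 -0.6]
shift [0.0004, 0.0058, 0.1537] turn -0.0009 rows 1
```

```bash
python3 -m jog '[[[0,0.006,0.08],0,0.9],[[0,0.006,0.14],0,0.9],[[0,0.006,0.153],0,0.9],[[0,0.006,0.153],0,0.9],[[0,0.006,0.153],0,0.9]]'|grep -E "pos|cont"; for i in 1 2 3 4; do python3 -m jog '[[[0,0,0.002],0,0.9],[[0,0,0.002],0,0.9]]' | grep -E "pos|contact"; done
```

```text
tool_pos: [0.5198, 0.1597, 0.2189]
contact_force: [-0.5, -0.2, -1.0]
tool_pos: [0.5196, 0.1599, 0.2178]
contact_force: [0.4, -1.2, 2.5]
tool_pos: [0.5196, 0.1598, 0.2175]
contact_force: [-2.5, -1.9, 8.5]
tool_pos: [0.5197, 0.1597, 0.2173]
contact_force: [-2.9, -2.7, 13.2]
tool_pos: [0.5196, 0.1597, 0.2171]
contact_force: [-5.0, -4.6, 18.4]
```

```bash
python3 -m jog '[[[0,0,-0.002],0,0.9],[[0,-0.003,-0.002],0,0.55],[[0,-0.003,-0.002],0,0.55],[[0,-0.003,-0.002],0,0.55],[[0,-0.003,-0.002],0,0.55]]'|grep -E "pos|cont"; python3 -m jog '[[[0,0,0],0,0.9],[[0,0,0],0,0.9],[[0,0,0],0,0.9],[[0,0,0],0,0.9]]' 12; python3 -m jog '[[[-0.01,0,0],0,0.9],[[-0.02,0,0],0,0.9],[[-0.03,0,0],0,0.9],[[-0.04,0,0],0,0.9],[[-0.05,0,0],0,0.9],[[-0.05,0,0],0,0.9]]' | grep -E "pos|contact"; for i in 1 2 ; do python3 -m jog '[[[-0.005,0,0],0,0.9],[[-0.005,0,0],0,0.9]]' | grep -E "pos|contact"; done
```

```text
tool_pos: [0.5193, 0.1588, 0.2153]
contact_force: [-0.1, 0.4, 0.1]
time: 26.8
tool_pos: [0.5193, 0.1585, 0.2155]
tool_rot: [-3.141, -0.0, 3.05]
contact_force: [-0.8, -3.0, 0.4]
opening: 0.0178
grip_force: 12.0
tool_pos: [0.5388, 0.1567, 0.2154]
contact_force: [-4.4, -3.1, 4.5]
tool_pos: [0.5406, 0.1566, 0.2154]
contact_force: [-6.0, -2.6, 5.4]
tool_pos: [0.5426, 0.1564, 0.2154]
contact_force: [-4.4, -2.8, 4.3]
```

```bash
for i in 1 2 3; do python3 -m jog '[[[-0.005,0,0],0,0.9],[[-0.005,0,0],0,0.9]]' | grep -E "pos|contact"; done; python3 -m jog '[[[0.005,0,0],0,0.9],[[0.005,0,0],0,0.55],[[0.005,0,0],0,0.55],[[0.005,0,0],0,0.55],[[0.005,0,-0.2],0,0.55],[[0.005,0,-0.35],0,0.55],[[0.005,-0.5,-0.35],0,0.5],[[0.005,-0.9,-0.35],0,0.5],[[0.005,-0.9,-0.35],0,0.5],[[0.005,-0.9,-0.35],0,0.5],[[0.005,-0.9,-0.35],0,0.5],[[0.005,-0.9,-0.35],0,0.5]]' 25;  python3 - <<'E'
from h import *
st()
q=pts('rod0',2);print(q.round(4).tolist());print(rods())
go(*rodpt((.491,-.314),.282,-.018),.075,.282)
E
```

```text
tool_pos: [0.5443, 0.1562, 0.2154]
contact_force: [-6.4, -2.1, 5.1]
tool_pos: [0.5452, 0.1562, 0.2153]
contact_force: [-11.8, -1.5, 9.9]
tool_pos: [0.5465, 0.1562, 0.215]
contact_force: [-15.1, -1.4, 10.0]
time: 30.3
tool_pos: [0.5138, -0.2049, 0.3557]
tool_rot: [-3.141, 0.001, 3.048]
contact_force: [0.2, -0.4, 0.3]
opening: 0.0461
grip_force: 0.0
t 30.3 grasp [ 0.5138 -0.2049  0.1965] yaw 3.0484 open 0.0461 grip 0.0 F [ 0.2 -0.4  0.3]
[[0.2629, -0.3139, 0.0095], [0.4907, -0.3119, 0.0067], [0.564, 0.1529, 0.0446], [0.278, -0.5461, 0.0101], [0.5537, 0.08, 0.0485], [0.3837, -0.0507, -0.0004], [0.4907, -0.3123, 0.0072], [0.5504, 0.0755, 0.0419], [0.2753, -0.5467, 0.0097], [0.5664, 0.1536, 0.0464], [0.2578, -0.3112, 0.0077], [0.4793, 0.3919, 0.0754], [0.2599, -0.3097, 0.0085], [0.5645, 0.155, 0.0435], [0.5522, 0.0805, 0.0459], [0.4935, -0.3125, 0.004], [0.5501, 0.0744, 0.0477], [0.5628, 0.1541, 0.045], [0.259, -0.3104, 0.0066], [0.4915, -0.3146, 0.0099], [0.2777, -0.5455, 0.0063], [0.6368, 0.2275, 0.0581]]
[([0.8991, 0.0191], 0.925, np.float64(0.125))]
shift [0.0751, -0.3031, 0.3033] turn -0.1184 rows 3
```

```bash
python3 -m jog '[[[0.075,-0.2,0],-0.118,0.5],[[0.075,-0.303,0.15],-0.118,0.5],[[0.075,-0.303,0.303],-0.118,0.5],[[0.075,-0.303,0.303],-0.118,0.5],[[0.075,-0.303,0.303],-0.118,0.5],[[0.075,-0.303,0.303],-0.118,0.5],[[0.075,-0.303,0.303],-0.118,0.5]]' 25|grep time; python3 -c "
from h import *
st();go(*rodpt((.491,-.314),.282,-.018),.021,.282);q=pts('rod0',1);print(q[q[:,0]>.4].round(3).tolist())"
```

```text
time: 31.62
t 31.62 grasp [ 0.4739 -0.3199  0.0767] yaw -2.8616 open 0.0459 grip 0.0 F [-0.5 -0.2 -0.1]
shift [0.0007, 0.0036, 0.1392] turn -0.0006 rows 1
[[0.555, 0.08, 0.044], [0.562, 0.152, 0.046], [0.617, 0.074, 0.058], [0.562, 0.157, 0.05], [0.552, 0.078, 0.045], [0.492, -0.318, 0.01]]
```

```bash
python3 -m jog '[[[0,0.003,0.08],0,0.5],[[0,0.003,0.139],0,0.5],[[0,0.003,0.139],0,0.5],[[0,0.003,0.139],0,0.9],[[0,0.003,0.139],0,0.9],[[0,0.003,0.139],0,0.9],[[0,0.003,0.139],0,0.9],[[0,0.003,0.139],0,0.9]]' 25;python3 -m jog '[[[0,0,-0.1],0,0.9],[[0,0,-0.25],0,0.9],[[0,0.4,-0.25],0,0.9],[[0,0.8,-0.25],0,0.9],[[0,0.8,-0.25],0,0.9],[[0,0.8,-0.25],0,0.9],[[0,0.8,-0.25],0,0.9],[[0,0.8,-0.25],0,0.9],[[0,0.8,-0.25],0,0.9]]'; python3 - <<'E'
from h import *
st();q=pts('rod0',3);q=q[(q[:,2]>.06)];print(q.round(4).tolist())
s=observe();y=yawof(s)-np.pi;a=np.array([np.cos(y),np.sin(y)]);
d=q[:,:2]-np.array(s['tool_pos'])[:2];print((d@a).round(4),(d@[-a[1],a[0]]).round(4))
go(*lane(2,-.0265-.0185,.12),-.091)
E
```

```text
time: 32.83
tool_pos: [0.473, -0.3192, 0.1788]
tool_rot: [-3.141, 0.0, -2.863]
contact_force: [0.5, 0.0, 0.4]
opening: 0.0172
grip_force: 25.0
time: 33.95
tool_pos: [0.3849, -0.0113, 0.2789]
tool_rot: [-3.141, 0.001, -2.861]
contact_force: [0.0, -0.9, -1.8]
opening: 0.017
grip_force: 25.0
t 33.95 grasp [ 0.3849 -0.0113  0.1197] yaw -2.8609 open 0.017 grip 25.0 F [ 0.  -0.9 -1.8]
[[0.4027, -0.0068, 0.1096], [0.4802, 0.3949, 0.0738], [0.4061, -0.0059, 0.1092], [0.4021, -0.0038, 0.1089]]
[0.0185 0.2035 0.022  0.0188] [-2.000e-04  3.647e-01 -3.000e-04  2.800e-03]
shift [-0.5095, 0.4984, -0.0013] turn 0.1176 rows 5
```

```bash
python3 -m jog '[[[-0.25,0.25,0],0.06,0.9],[[-0.51,0.498,0],0.118,0.9],[[-0.51,0.498,0],0.118,0.9],[[-0.51,0.498,0],0.118,0.9],[[-0.51,0.498,0],0.118,0.9],[[-0.51,0.498,0],0.118,0.9],[[-0.51,0.498,0],0.118,0.9],[[-0.51,0.498,0],0.118,0.9],[[-0.51,0.498,0],0.118,0.9]]'|grep time;python3 - <<'E'
from h import *
st();go(*lane(2,-.045,.060),-.091)
E
```

```text
time: 35.67
t 35.67 grasp [0.5259 0.2353 0.1198] yaw 3.0486 open 0.017 grip 25.0 F [-0.  -0.8 -1.9]
shift [0.0001, 0.002, 0.1495] turn -0.0006 rows 1
```

```bash
python3 -m jog '[[[0,0,0.08],0,0.9],[[0,0,0.14],0,0.9],[[0,0,0.15],0,0.9],[[0,0,0.15],0,0.9],[[0,0,0.15],0,0.9]]'|grep -E "pos|cont"; for i in 1 2 3 4 5; do python3 -m jog '[[[0,0,0.002],0,0.9],[[0,0,0.002],0,0.9]]' | grep -E "pos|contact"; done
```

```text
tool_pos: [0.5263, 0.2362, 0.2198]
contact_force: [-0.1, -0.8, -0.9]
tool_pos: [0.526, 0.2362, 0.2183]
contact_force: [0.4, 0.3, -1.9]
tool_pos: [0.526, 0.2362, 0.2171]
contact_force: [0.1, 0.5, -1.4]
tool_pos: [0.526, 0.2362, 0.2163]
contact_force: [0.5, -0.2, -1.2]
tool_pos: [0.526, 0.2362, 0.2158]
contact_force: [-1.2, -0.4, 2.6]
tool_pos: [0.526, 0.2361, 0.2157]
contact_force: [-3.1, -1.4, 8.7]
```

```bash
python3 -m jog '[[[0,0,-0.002],0,0.9],[[0,0,-0.002],0,0.55],[[0,0,-0.002],0,0.55],[[0,0,-0.002],0,0.55],[[0,0,-0.002],0,0.55]]'|grep -E "pos|cont"; python3 -m jog '[[[0,0,0],0,0.9],[[0,0,0],0,0.9],[[0,0,0],0,0.9],[[0,0,0],0,0.9]]' 12 |grep cont; python3 -m jog '[[[-0.01,0,0],0,0.9],[[-0.02,0,0],0,0.9],[[-0.03,0,0],0,0.9],[[-0.04,0,0],0,0.9],[[-0.05,0,0],0,0.9],[[-0.055,0,0],0,0.9],[[-0.055,0,0],0,0.9]]' | grep -E "pos|contact"; for i in 1 2 3 ; do python3 -m jog '[[[-0.005,0,0],0,0.9],[[-0.005,0,0],0,0.9]]' | grep -E "pos|contact"; done
```

```text
tool_pos: [0.5261, 0.2362, 0.2154]
contact_force: [-0.3, 1.2, 0.1]
contact_force: [0.5, -1.0, 0.5]
tool_pos: [0.5483, 0.234, 0.2155]
contact_force: [-1.4, -2.1, 1.2]
tool_pos: [0.5501, 0.2339, 0.2155]
contact_force: [-2.8, -2.5, 2.6]
tool_pos: [0.5517, 0.2338, 0.2155]
contact_force: [-4.5, -2.4, 3.6]
tool_pos: [0.5525, 0.2338, 0.2154]
contact_force: [-11.3, -0.3, 8.3]
```

```bash
python3 -m jog '[[[-0.005,0,0],0,0.9],[[-0.007,0,0],0,0.9],[[-0.007,0,0],0,0.9]]' | grep -E "pos|contact"; python3 -m jog '[[[0.008,0,0],0,0.9],[[0.008,0,0],0,0.55],[[0.008,0,0],0,0.55],[[0.008,0,0],0,0.55],[[0.008,0,-0.15],0,0.55],[[0.1,0,-0.15],0.06,1],[[0.22,0,-0.15],0.12,1],[[0.22,0,-0.15],0.24,1],[[0.22,0,-0.15],0.3,1],[[0.22,0,-0.15],0.5,1],[[0.22,0,-0.15],0.5,1],[[0.22,0,-0.15],0.5,1]]'|grep time;python3 -m jog '[[[0,0,0],0.1,1],[[0,0,0],0.1,1],[[0,0,0],0.1,1]]'; python3 - <<'E'
from h import *
st();go(*lane(2,-.114,.060),-.093+np.pi/2)
q=pts('rod0',2);print(q[q[:,0]>.5].round(3).tolist())
E
```

```text
tool_pos: [0.5542, 0.2338, 0.2151]
contact_force: [-16.8, -0.4, 10.7]
time: 42.18
time: 42.55
tool_pos: [0.4693, 0.2415, 0.2757]
tool_rot: [3.141, -0.0, 1.424]
contact_force: [-0.2, -0.1, -0.5]
opening: 0.0007
grip_force: 0.0
t 42.55 grasp [0.4693 0.2415 0.1165] yaw 1.4243 open 0.0007 grip 0.0 F [-0.2 -0.1 -0.5]
shift [-0.0022, -0.0306, 0.1411] turn -0.017 rows 1
[[0.562, 0.154, 0.044], [0.556, 0.081, 0.044], [0.568, 0.232, 0.044], [0.568, 0.233, 0.048], [0.561, 0.154, 0.047], [0.55, 0.078, 0.045], [0.553, 0.08, 0.046], [0.565, 0.152, 0.043], [0.569, 0.237, 0.041], [0.632, -0.214, 0.041], [0.563, 0.154, 0.047], [0.569, 0.232, 0.045], [0.553, 0.075, 0.046]]
```

```bash
python3 -m jog '[[[-0.002,-0.03,0],-0.017,1],[[-0.002,-0.03,0.1],-0.017,1],[[-0.002,-0.03,0.141],-0.017,1],[[-0.002,-0.03,0.141],-0.017,1],[[-0.002,-0.03,0.141],-0.017,1]]'; python3 -c "
from h import *
st();go(*lane(2,-.106,.060),-.093+np.pi/2)"
```

```text
time: 43.58
tool_pos: [0.4575, 0.2425, 0.2198]
tool_rot: [3.14, -0.001, 1.477]
contact_force: [0.7, 0.5, 0.7]
opening: 0.0005
grip_force: 0.0
t 43.58 grasp [0.4575 0.2425 0.0606] yaw 1.4768 open 0.0005 grip 0.0 F [0.7 0.5 0.7]
shift [-0.0004, 0.019, 0.0016] turn -0.0003 rows 1
```

Nudge forward in 0.8 mm steps per two rows, watching the force.

```bash
python3 -m jog '[[[0,0.005,0],0,1],[[0,0.01,0],0,1],[[0,0.015,0],0,1],[[0,0.015,0],0,1]]'|grep -E "pos|cont"; for i in 1 2 3 4 5; do python3 -m jog '[[[0,0.003,0],0,1],[[0,0.003,0],0,1]]' | grep -E "pos|contact"; done
```

```text
tool_pos: [0.4633, 0.2418, 0.2193]
contact_force: [-0.4, 0.5, -0.3]
tool_pos: [0.4643, 0.2417, 0.2191]
contact_force: [0.7, 0.3, 0.6]
tool_pos: [0.4656, 0.2416, 0.2191]
contact_force: [0.4, -0.2, 0.2]
tool_pos: [0.4668, 0.2415, 0.2191]
contact_force: [-0.1, 0.1, 0.6]
tool_pos: [0.4679, 0.2414, 0.2191]
contact_force: [0.1, -0.7, 0.3]
tool_pos: [0.4691, 0.2413, 0.2192]
contact_force: [-0.3, -0.4, -0.6]
```

```bash
for i in 1 2 3 4 5 6 7 8; do python3 -m jog '[[[0,0.003,0],0,1],[[0,0.003,0],0,1]]' | grep -E "pos|contact"|tr '\n' ' ';echo; done
```

```text
tool_pos: [0.4703, 0.2411, 0.2192] contact_force: [0.2, -0.5, -0.1] 
tool_pos: [0.471, 0.2411, 0.219] contact_force: [-3.8, 1.3, 2.5] 
tool_pos: [0.4715, 0.241, 0.2189] contact_force: [-8.1, 1.7, 2.8] 
tool_pos: [0.472, 0.241, 0.2189] contact_force: [-10.2, 2.4, 7.5] 
tool_pos: [0.4725, 0.241, 0.2188] contact_force: [-13.9, 3.3, 8.4] 
tool_pos: [0.4729, 0.241, 0.2187] contact_force: [-17.9, 2.9, 10.9] 
tool_pos: [0.4734, 0.241, 0.2186] contact_force: [-21.0, 4.5, 13.2] 
tool_pos: [0.4738, 0.241, 0.2186] contact_force: [-24.6, 5.4, 15.8]
```

```bash
python3 -m jog '[[[0,-0.04,0],0,1],[[0,-0.045,-0.05],0,1],[[0,-0.045,-0.05],0,1]]' | grep time; python3 -c "
from h import *
st();go(*lane(1,-.106,.060),-.093+np.pi/2)"
```

```text
time: 47.7
t 47.7 grasp [0.4613 0.2423 0.0811] yaw 1.4769 open 0.0006 grip 0.0 F [0.2 0.8 0.3]
shift [-0.1963, 0.0083, 0.0525] turn -0.0003 rows 2
```

```bash
python3 -m jog '[[[-0.1,0,0],0,1],[[-0.196,0,0],0,1],[[-0.196,0.006,0.04],0,1],[[-0.196,0.006,0.053],0,1],[[-0.196,0.006,0.053],0,1]]' | grep -E "pos|cont"; for i in 1 2 3 4 5 6 7 8 9 ; do python3 -m jog '[[[0,0.003,0],0,1],[[0,0.003,0],0,1]]' | grep -E "pos|contact"|tr '\n' ' ';echo; done
```

```text
tool_pos: [0.4557, 0.1644, 0.2171]
contact_force: [-0.4, 0.4, -0.2]
tool_pos: [0.4571, 0.1641, 0.2182] contact_force: [0.0, -0.9, -0.2] 
tool_pos: [0.4582, 0.1636, 0.2181] contact_force: [0.2, -0.0, 0.2] 
tool_pos: [0.4594, 0.1634, 0.218] contact_force: [0.5, -1.0, -0.4] 
tool_pos: [0.4606, 0.1633, 0.2179] contact_force: [-0.2, -0.7, 0.2] 
tool_pos: [0.4618, 0.1632, 0.2179] contact_force: [0.3, 0.1, 0.2] 
tool_pos: [0.463, 0.1631, 0.2179] contact_force: [-0.1, 0.8, 0.4] 
tool_pos: [0.4637, 0.163, 0.2178] contact_force: [-2.3, 0.2, 2.0] 
tool_pos: [0.4641, 0.163, 0.2177] contact_force: [-6.5, 1.9, 4.4] 
tool_pos: [0.4646, 0.163, 0.2177] contact_force: [-10.4, 2.1, 7.6]
```

```bash
python3 -m jog '[[[0,0.003,0],0,1],[[0,0.006,0],0,1],[[0,0.006,0],0,1]]' | grep cont; python3 -m jog '[[[0,-0.04,0],0,1],[[0,-0.06,-0.05],0,1],[[-0.1,-0.06,-0.05],0,1],[[-0.19,-0.06,-0.05],0,1],[[-0.194,-0.06,0],0,1],[[-0.194,-0.06,0],0,1],[[-0.194,-0.06,0],0,1]]' | grep time; python3 -c "
from h import *
st();go(*lane(0,-.11,.060),-.093+np.pi/2)"
```

```text
contact_force: [-17.2, 3.0, 13.5]
time: 51.82
t 51.83 grasp [0.438  0.0877 0.0591] yaw 1.477 open 0.0004 grip 0.0 F [-0.5  0.6  0.5]
shift [-0.0005, 0.0216, -0.0022] turn -0.0003 rows 1
```

```bash
python3 -m jog '[[[-0.001,0.01,0],0,1],[[-0.001,0.016,0],0,1],[[-0.001,0.016,0],0,1]]'|grep -E "pos|cont"; for i in 1 2 3 4 5 6 7 8 9 10 11 12; do python3 -m jog '[[[0,0.003,0],0,1],[[0,0.003,0],0,1]]' | grep -E "pos|contact"|tr '\n' ' ';echo; done
```

```text
tool_pos: [0.4443, 0.0867, 0.2181]
contact_force: [0.5, 0.2, -0.2]
tool_pos: [0.4452, 0.0864, 0.2179] contact_force: [0.1, -0.9, -0.2] 
tool_pos: [0.4465, 0.0863, 0.2179] contact_force: [-0.0, 0.6, -0.3] 
tool_pos: [0.4477, 0.0862, 0.2179] contact_force: [0.1, 0.0, 0.9] 
tool_pos: [0.4488, 0.0861, 0.2179] contact_force: [0.1, 0.3, -0.2] 
tool_pos: [0.4501, 0.086, 0.2179] contact_force: [-0.2, -0.0, 0.7] 
tool_pos: [0.4512, 0.0859, 0.2179] contact_force: [0.1, 0.3, 0.1] 
tool_pos: [0.4524, 0.0857, 0.2179] contact_force: [0.5, 0.0, 0.3] 
tool_pos: [0.4536, 0.0856, 0.2179] contact_force: [-0.8, 0.1, -0.3] 
tool_pos: [0.4548, 0.0855, 0.2179] contact_force: [0.3, 0.1, 0.1] 
tool_pos: [0.456, 0.0854, 0.2179] contact_force: [-0.4, -0.6, 0.0] 
tool_pos: [0.4566, 0.0853, 0.2178] contact_force: [-3.0, 0.6, 1.2] 
tool_pos: [0.4571, 0.0853, 0.2177] contact_force: [-8.2, 1.4, 4.9]
```

All three rods are home: the foot-contact positions agree across the lanes to about 0.1 mm. Next are the pins.

```bash
python3 -m jog '[[[0,-0.04,0],0,1],[[0,-0.04,-0.2],0,0.67],[[0,-0.04,-0.2],0,0.67]]' 30| grep time; python3 -c "
from h import *
st();go(.630,-.108,.10,1.549)"
```

```text
time: 55.58
t 55.58 grasp [0.4434 0.0867 0.1418] yaw 1.4767 open 0.0156 grip 0.0 F [ 0.1  0.1 -0.2]
shift [-0.4412, 0.5068, 0.1074] turn -0.023 rows 5
```

```bash
python3 -m jog '[[[-0.44,0.507,0],-0.023,0.67],[[-0.44,0.507,0],-0.023,0.67],[[-0.44,0.507,0],-0.023,0.67],[[-0.44,0.507,0],-0.023,0.67],[[-0.44,0.507,0],-0.023,0.67],[[-0.44,0.507,0.107],-0.023,0.67],[[-0.44,0.507,0.107],-0.023,0.67],[[-0.44,0.507,0.107],-0.023,0.67]]' 30| grep time; python3 -c "
from h import *
st();q=pts('pin0',2);print(q[abs(q[:,1]+.108)<.015].round(4).tolist());go(.630,-.108,.07,1.549)"
```

```text
time: 56.58
t 56.58 grasp [ 0.6281 -0.1075  0.097 ] yaw 1.5491 open 0.0303 grip 0.0 F [-0.1  0.1 -0.7]
[[0.6292, -0.1101, 0.0435], [0.631, -0.1118, 0.0477]]
shift [-0.001, 0.0052, 0.0663] turn 0.0 rows 1
```

```bash
python3 -m jog '[[[-0.002,0.004,0.03],0,0.67],[[-0.002,0.004,0.066],0,0.67],[[-0.002,0.004,0.066],0,0.67],[[-0.002,0.004,0.066],0,1],[[-0.002,0.004,0.066],0,1],[[-0.002,0.004,0.066],0,1],[[-0.002,0.004,0.066],0,1]]' 30; python3 -m jog '[[[0,0,-0.1],0,1],[[0,0,-0.2],0,1],[[0,0,-0.2],0,1],[[0,0,-0.2],0,1]]'; python3 - <<'E'
from h import *
st();q=pts('pin0',2);q=q[q[:,2]>.08];print(q.round(4).tolist())
s=cams.read_camera('side');cv2.imwrite('pics/c1.png',cv2.resize(s[150:270,260:380],None,fx=5,fy=5,interpolation=cv2.INTER_CUBIC)[:,:,::-1])
E
```

```text
time: 57.85
tool_pos: [0.6294, -0.1084, 0.229]
tool_rot: [3.141, 0.0, 1.549]
contact_force: [0.7, -0.3, 0.2]
opening: 0.015
grip_force: 30.0
time: 58.35
tool_pos: [0.629, -0.1084, 0.308]
tool_rot: [-3.141, -0.0, 1.549]
contact_force: [0.2, 0.1, -0.3]
opening: 0.0153
grip_force: 30.0
t 58.35 grasp [ 0.629  -0.1084  0.1488] yaw 1.5488 open 0.0153 grip 30.0 F [ 0.2  0.1 -0.3]
[[0.6306, -0.1108, 0.1225], [0.6296, -0.1105, 0.123]]
```

View pics/c1.png

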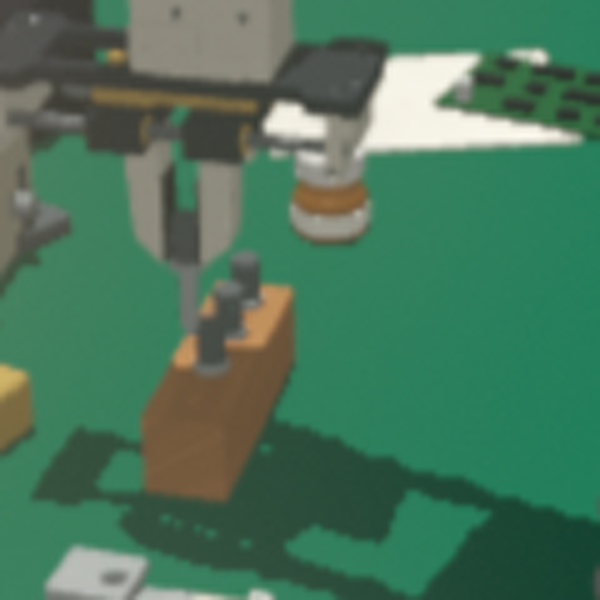

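```bash
python3 -c "
from h import *
go(.6215,.0713,.135,1.52)"
```

```text
shift [0.4488, -0.0291, 0.0354] turn 0.0092 rows 3
```

```bash
python3 -m jog '[[[0.15,-0.029,0],0,1],[[0.3,-0.029,0],0,1],[[0.449,-0.029,0],0,1],[[0.449,-0.029,0.035],0,1],[[0.449,-0.029,0.035],0,1],[[0.449,-0.029,0.035],0,1]]' |grep time; python3 - <<'E'
from h import *
st()
p=[];
for k in range(3):
    for c in('top','side'):
        cams.read_camera(c)
        p+=[(c,np.round(d['position'],4).tolist()) for d in models.pinpoint('pin0',c) if d['position'][2]>.08]
print(p);f=pts('fork0',3);print(f[abs(f[:,1]-.07)<.02].round(4).tolist());go(.6215,.0713,.115)
E
```

```text
time: 59.55
t 59.55 grasp [0.6219 0.07   0.1355] yaw 1.5472 open 0.0153 grip 30.0 F [0.2 0.  0.4]
[('side', [0.6221, 0.0685, 0.1117]), ('side', [0.6217, 0.0707, 0.1119]), ('side', [0.6217, 0.0721, 0.1122])]
[[0.6186, 0.072, 0.0584], [0.6201, 0.0721, 0.0564], [0.5509, 0.0738, 0.0488], [0.6183, 0.0708, 0.0545], [0.6197, 0.0739, 0.0597], [0.6193, 0.0711, 0.0559], [0.6162, 0.0722, 0.0572]]
shift [-0.0002, -0.0004, 0.0513] turn 0 rows 1
```

```bash
python3 -m jog '[[[0.002,-0.003,0.02],0,1],[[0.002,-0.003,0.04],0,1],[[0.002,-0.003,0.04],0,1],[[0.002,-0.003,0.04],0,1]]' |grep -E "pos|cont"; for i in 1 2 3 4 5; do python3 -m jog '[[[0,0,0.007],0,1],[[0,0,0.007],0,1]]' | grep -E "pos|contact"|tr '\n' ' ';echo; done
```

```text
tool_pos: [0.6205, 0.0721, 0.2785]
contact_force: [-0.5, 0.1, -1.3]
tool_pos: [0.6207, 0.0719, 0.2762] contact_force: [0.5, -1.7, 0.3] 
tool_pos: [0.6205, 0.0718, 0.2728] contact_force: [0.6, -4.4, -0.8] 
tool_pos: [0.6205, 0.0719, 0.27] contact_force: [0.8, -4.7, 1.0] 
tool_pos: [0.6205, 0.0718, 0.2673] contact_force: [-0.3, -5.7, 0.9] 
tool_pos: [0.6205, 0.0718, 0.2645] contact_force: [0.9, -5.8, 1.3]
```

```bash
python3 -m jog '[[[-0.002,0,0.004],0,1],[[-0.002,0,0.007],0,1]]' | grep -E "pos|contact"|tr '\n' ' ';echo; for i in 1 2 3 4 5; do python3 -m jog '[[[0,0,0.009],0,1],[[0,0,0.009],0,1]]' | grep -E "pos|contact"|tr '\n' ' ';echo; done
```

```text
tool_pos: [0.6204, 0.0713, 0.2619] contact_force: [-0.2, -4.3, 2.5] 
tool_pos: [0.6205, 0.0713, 0.2579] contact_force: [0.3, -4.7, 0.6] 
tool_pos: [0.6205, 0.0712, 0.2542] contact_force: [0.3, -6.2, 0.9] 
tool_pos: [0.6205, 0.0711, 0.2506] contact_force: [0.5, -5.7, 0.5] 
tool_pos: [0.6205, 0.0711, 0.2471] contact_force: [-0.6, -5.9, 0.8] 
tool_pos: [0.6205, 0.071, 0.2435] contact_force: [0.5, -6.3, 0.9]
```

```bash
for i in 1 2 3 4; do python3 -m jog '[[[-0.001,0,0.003],0,1],[[-0.001,0,0.003],0,1]]' | grep -E "pos|contact"|tr '\n' ' ';echo; done
```

```text
tool_pos: [0.6205, 0.0708, 0.2425] contact_force: [0.6, -6.1, 2.6] 
tool_pos: [0.6205, 0.0706, 0.2421] contact_force: [-1.9, -4.6, 6.4] 
tool_pos: [0.6204, 0.0705, 0.242] contact_force: [-4.5, -3.6, 13.7] 
tool_pos: [0.6203, 0.0704, 0.2419] contact_force: [-7.2, -3.1, 20.5]
```

```bash
python3 -m jog '[[[0,0,-0.005],0,0.67],[[0,0,-0.005],0,0.67],[[0,0,-0.005],0,0.67],[[0,0,-0.1],0,0.67],[[0,0,-0.2],0,0.67],[[-0.4,0,-0.2],0,0.67],[[-0.7,0.01,-0.2],0,0.67],[[-0.7,0.01,-0.1],0,0.67],[[-0.7,0.01,-0.1],0,0.67],[[-0.7,0.01,-0.1],0,0.67]]' 30| grep -E "time|open"; python3 - <<'E'
from h import *
st()
p=pts('pin0',2);print(p[(p[:,1]<-.19)|(p[:,1]>0)].round(4).tolist());go(.6278,-.2155,.07,1.549)
E
```

```text
time: 66.25
opening: 0.0304
t 66.25 grasp [ 0.6177 -0.2132  0.1182] yaw 1.5463 open 0.0304 grip 0.0 F [-0.3  1.1 -0.2]
[[0.6205, 0.0715, 0.0544], [0.6222, 0.0676, 0.0588], [0.6299, -0.2161, 0.0472], [0.6227, 0.0719, 0.0583], [0.6206, 0.0667, 0.0599], [0.6306, -0.2173, 0.0466]]
shift [-0.0164, 0.0231, 0.1257] turn 0.0005 rows 1
```

```bash
python3 -m jog '[[[-0.016,0.023,0.04],0,0.67],[[-0.016,0.023,0.08],0,0.67],[[-0.016,0.023,0.126],0,0.67],[[-0.016,0.023,0.126],0,0.67],[[-0.016,0.023,0.126],0,1],[[-0.016,0.023,0.126],0,1],[[-0.016,0.023,0.126],0,1],[[-0.016,0.023,0.126],0,1]]' 30; python3 -m jog '[[[0,0,-0.1],0,1],[[0,0,-0.2],0,1],[[0,0,-0.2],0,1],[[0,0,-0.2],0,1]]'; python3 - <<'E'
from h import *
st();q=pts('pin0',3);q=q[q[:,2]>.08];print(q.round(4).tolist())
go(*lane(1,.0645,.135),1.549)
E
```

```text
time: 67.65
tool_pos: [0.6274, -0.2168, 0.2292]
tool_rot: [3.141, 0.0, 1.549]
contact_force: [-0.9, 0.2, 1.5]
opening: 0.0151
grip_force: 30.0
time: 68.15
tool_pos: [0.627, -0.2167, 0.308]
tool_rot: [-3.141, -0.001, 1.549]
contact_force: [-0.6, -0.4, -0.6]
opening: 0.0153
grip_force: 30.0
t 68.15 grasp [ 0.627  -0.2167  0.1488] yaw 1.5489 open 0.0153 grip 30.0 F [-0.6 -0.4 -0.6]
[[0.632, -0.2157, 0.1252], [0.6297, -0.2151, 0.1244], [0.6312, -0.2173, 0.1259]]
shift [0.9123, -0.019, 0.0362] turn -0.0 rows 6
```

```bash
python3 -m jog '[[[0.15,-0.019,0],0,1],[[0.3,-0.019,0],0,1],[[0.45,-0.019,0],0,1],[[0.6,-0.019,0],0,1],[[0.75,-0.019,0],0,1],[[0.909,-0.019,0],0,1],[[0.909,-0.019,0.035],0,1],[[0.909,-0.019,0.035],0,1],[[0.909,-0.019,0.07],0,1],[[0.909,-0.019,0.07],0,1]]' |grep -E "pos|cont"; python3 -c "
from h import *
st()";for i in 1 2 3 4 5; do python3 -m jog '[[[0,0,0.007],0,1],[[0,0,0.007],0,1]]' | grep -E "pos|contact"|tr '\n' ' ';echo; done
```

```text
tool_pos: [0.6276, 0.1453, 0.2794]
contact_force: [0.1, 0.3, -0.2]
t 70.0 grasp [0.6276 0.1453 0.1202] yaw 1.5467 open 0.0153 grip 30.0 F [ 0.1  0.3 -0.2]
tool_pos: [0.6278, 0.1464, 0.2779] contact_force: [0.2, -0.8, -0.7] 
tool_pos: [0.6277, 0.1469, 0.275] contact_force: [0.3, 0.5, -0.2] 
tool_pos: [0.6277, 0.1469, 0.2721] contact_force: [0.5, -0.1, 0.2] 
tool_pos: [0.628, 0.1468, 0.2697] contact_force: [1.6, 0.2, 0.2] 
tool_pos: [0.6279, 0.1469, 0.2669] contact_force: [2.0, -0.2, 2.2]
```

Well centred, so I go down to the seat.

```bash
for i in 1 2 3 4 5 6; do python3 -m jog '[[[0,0,0.009],0,1],[[0,0,0.009],0,1]]' | grep -E "pos|contact"|tr '\n' ' ';echo; done;for i in 1 2 3 4 5 6; do python3 -m jog '[[[0,0,0.003],0,1],[[0,0,0.003],0,1]]' | grep -E "pos|contact"|tr '\n' ' ';echo; done
```

```text
tool_pos: [0.628, 0.1469, 0.2646] contact_force: [0.3, 0.5, 3.6] 
tool_pos: [0.6278, 0.1467, 0.2592] contact_force: [2.1, -0.0, 1.6] 
tool_pos: [0.6277, 0.1468, 0.2554] contact_force: [2.8, -0.1, 1.1] 
tool_pos: [0.6276, 0.1469, 0.2518] contact_force: [2.2, 0.7, 1.1] 
tool_pos: [0.6275, 0.1469, 0.2482] contact_force: [0.9, 0.7, -0.3] 
tool_pos: [0.6275, 0.1468, 0.2446] contact_force: [0.1, -0.1, -1.1] 
tool_pos: [0.6275, 0.1469, 0.2437] contact_force: [-0.0, 0.3, 0.1] 
tool_pos: [0.6277, 0.1468, 0.2426] contact_force: [-0.6, -0.8, -0.5] 
tool_pos: [0.6277, 0.1468, 0.2422] contact_force: [-1.9, -1.4, 5.1] 
tool_pos: [0.6277, 0.1468, 0.2421] contact_force: [-3.8, -0.7, 10.9] 
tool_pos: [0.6276, 0.1468, 0.242] contact_force: [-7.0, -0.7, 18.0] 
tool_pos: [0.6276, 0.1468, 0.2419] contact_force: [-10.6, -2.9, 24.8]
```

```bash
python3 -m jog '[[[0,0,-0.005],0,0.67],[[0,0,-0.005],0,0.67],[[0,0,-0.005],0,0.67],[[0,0,-0.1],0,0.67],[[0,0,-0.2],0,0.67],[[-0.4,0,-0.2],0,0.67],[[-0.7,0.01,-0.2],0,0.67],[[-0.71,0.01,-0.1],0,0.67],[[-0.71,0.01,-0.1],0,0.67],[[-0.71,0.01,-0.1],0,0.67],[[-0.71,0.01,-0.1],0,0.67],[[-0.71,0.01,-0.1],0,0.67]]' 30| grep -E "time|open"; python3 - <<'E'
from h import *
st()
p=pts('pin0',2);print(p[p[:,2]>.03].round(4).tolist());go(.6285,-.1443,.07,1.549)
E
```

```text
time: 75.75
opening: 0.0305
t 75.75 grasp [ 0.6255 -0.1368  0.1184] yaw 1.5487 open 0.0305 grip 0.0 F [-0.2  0.4 -0.7]
[[0.621, 0.0721, 0.059], [0.6311, 0.1492, 0.0551], [0.6214, 0.0673, 0.0595], [0.6302, 0.1476, 0.0602], [0.6321, -0.1434, 0.0435], [0.6313, -0.1788, 0.0489], [0.6278, 0.151, 0.057], [0.62, 0.0727, 0.0575], [0.623, 0.0679, 0.0594], [0.6298, -0.1413, 0.0396], [0.6299, -0.1802, 0.049], [0.63, 0.1484, 0.0605]]
shift [-0.0193, 0.0075, 0.1223] turn 0.0003 rows 1
```

```bash
python3 -m jog '[[[-0.019,0.007,0.04],0,0.67],[[-0.019,0.007,0.08],0,0.67],[[-0.019,0.007,0.122],0,0.67],[[-0.019,0.007,0.122],0,0.67],[[-0.019,0.007,0.122],0,1],[[-0.019,0.007,0.122],0,1],[[-0.019,0.007,0.122],0,1],[[-0.019,0.007,0.122],0,1]]' 30; python3 -m jog '[[[0,0,-0.1],0,1],[[0,0,-0.2],0,1],[[0.2,0,-0.2],0,1],[[0.4,0,-0.2],0,1],[[0.4,0,-0.2],0,1],[[0.4,0,-0.2],0,1],[[0.4,0,-0.2],0,1]]'; python3 - <<'E'
from h import *
st();q=pts('pin0',3);q=q[q[:,2]>.08];print(q.round(4).tolist())
go(*lane(2,.0645,.12),1.549)
E
```

```text
time: 77.15
tool_pos: [0.6283, -0.1448, 0.2298]
tool_rot: [3.14, 0.0, 1.549]
contact_force: [0.2, -1.0, 2.6]
opening: 0.0151
grip_force: 30.0
time: 78.03
tool_pos: [0.6316, 0.0146, 0.3091]
tool_rot: [-3.142, 0.0, 1.549]
contact_force: [0.1, -0.3, -0.4]
opening: 0.015
grip_force: 30.0
t 78.03 grasp [0.6316 0.0146 0.1499] yaw 1.549 open 0.015 grip 30.0 F [ 0.1 -0.3 -0.4]
[[0.6314, 0.0139, 0.12], [0.6333, 0.016, 0.1217], [0.6306, 0.0167, 0.1243]]
shift [0.5272, -0.0033, 0.0748] turn -0.0001 rows 4
```

```bash
python3 -m jog '[[[0,0,-0.08],0,1],[[0.1,-0.003,-0.08],0,1],[[0.25,-0.003,-0.08],0,1],[[0.4,-0.003,-0.08],0,1],[[0.524,-0.003,-0.08],0,1],[[0.524,-0.003,-0.08],0,1],[[0.524,-0.003,-0.03],0,1],[[0.524,-0.003,0.04],0,1],[[0.524,-0.003,0.075],0,1],[[0.524,-0.003,0.075],0,1],[[0.524,-0.003,0.075],0,1]]' |grep -E "pos|cont"; for i in 1 2 3 4 5; do python3 -m jog '[[[0,0,0.007],0,1],[[0,0,0.007],0,1]]' | grep -E "pos|contact"|tr '\n' ' ';echo; done
```

```text
tool_pos: [0.6355, 0.2244, 0.2803]
contact_force: [0.2, 0.9, -0.1]
tool_pos: [0.635, 0.2247, 0.2767] contact_force: [-0.2, 0.6, -0.1] 
tool_pos: [0.6349, 0.2247, 0.2733] contact_force: [0.5, 0.2, -1.1] 
tool_pos: [0.6349, 0.2247, 0.2703] contact_force: [-0.1, -0.4, -1.4] 
tool_pos: [0.6349, 0.2247, 0.2676] contact_force: [0.4, 0.2, -1.1] 
tool_pos: [0.635, 0.2247, 0.2648] contact_force: [0.2, -0.3, -1.2]
```

```bash
for i in 1 2 3 4 5; do python3 -m jog '[[[0,0,0.009],0,1],[[0,0,0.009],0,1]]' | grep -E "pos|contact"|tr '\n' ' ';echo; done;for i in 1 2 3 4 5 6 7; do python3 -m jog '[[[0,0,0.003],0,1],[[0,0,0.003],0,1]]' | grep -E "pos|contact"|tr '\n' ' ';echo; done
```

```text
tool_pos: [0.6349, 0.2247, 0.2611] contact_force: [0.4, -0.2, -0.3] 
tool_pos: [0.6349, 0.2247, 0.2575] contact_force: [-0.0, -0.5, -0.4] 
tool_pos: [0.6349, 0.2247, 0.2539] contact_force: [0.8, -0.3, -0.6] 
tool_pos: [0.6349, 0.2247, 0.2503] contact_force: [-0.1, 1.1, -1.1] 
tool_pos: [0.6349, 0.2247, 0.2467] contact_force: [-0.7, 0.1, -0.4] 
tool_pos: [0.635, 0.2247, 0.2459] contact_force: [0.1, 0.7, 0.4] 
tool_pos: [0.635, 0.2247, 0.2447] contact_force: [0.2, -0.4, -0.3] 
tool_pos: [0.635, 0.2247, 0.2434] contact_force: [0.1, -0.8, -0.2] 
tool_pos: [0.6351, 0.2247, 0.2429] contact_force: [-0.4, -1.0, 2.4] 
tool_pos: [0.635, 0.2247, 0.2428] contact_force: [-3.0, -1.5, 10.3] 
tool_pos: [0.635, 0.2247, 0.2427] contact_force: [-5.8, -1.5, 15.2] 
tool_pos: [0.6349, 0.2247, 0.2427] contact_force: [-8.6, -1.9, 22.7]
```

```bash
python3 -m jog '[[[0,0,-0.005],0,0.67],[[0,0,-0.005],0,0.67],[[0,0,-0.005],0,0.67],[[0,0,-0.1],0,0.67],[[0,0,-0.25],0,0.67],[[0.2,-0.2,-0.25],0,1],[[0.41,-0.39,-0.25],0,1],[[0.41,-0.39,-0.25],0,1],[[0.41,-0.39,-0.25],0,1],[[0.41,-0.39,-0.25],0,1],[[0.41,-0.39,-0.25],0,1]]' | grep time; python3 - <<'E'
from h import *
st()
p=pts('rod0',2);print(p[p[:,0]>.5].round(3).tolist());p=pts('pin0',1);print(p.round(3).tolist());go(.48,.3935,.10)
a=cams.read_camera('side')[240:350,230:350];b=cams.read_camera('top')[180:290,165:285]
f=lambda i,k:cv2.resize(i,None,fx=k,fy=k,interpolation=cv2.INTER_CUBIC)
cv2.imwrite('pics/d1.png',np.hstack([f(a,3.3),f(b,3.3)])[:,:,::-1])
E
```

```text
time: 85.62
t 85.62 grasp [0.483  0.3919 0.1792] yaw 1.5491 open 0.0007 grip 0.0 F [ 1.2  0.4 -0. ]
[[0.57, 0.236, 0.044], [0.548, 0.156, 0.047], [0.552, 0.08, 0.046], [0.569, 0.23, 0.046], [0.645, 0.371, -0.0], [0.552, 0.08, 0.044], [0.572, 0.237, 0.044], [0.545, 0.154, 0.048], [0.569, 0.234, 0.048]]
[[0.63, 0.149, 0.056], [0.619, 0.073, 0.059], [0.631, -0.181, 0.046], [0.64, 0.225, 0.061], [0.621, 0.069, 0.058], [0.632, 0.146, 0.059], [0.635, 0.224, 0.053]]
shift [0.0035, -0.0069, 0.1989] turn 0 rows 2
```

View pics/d1.png

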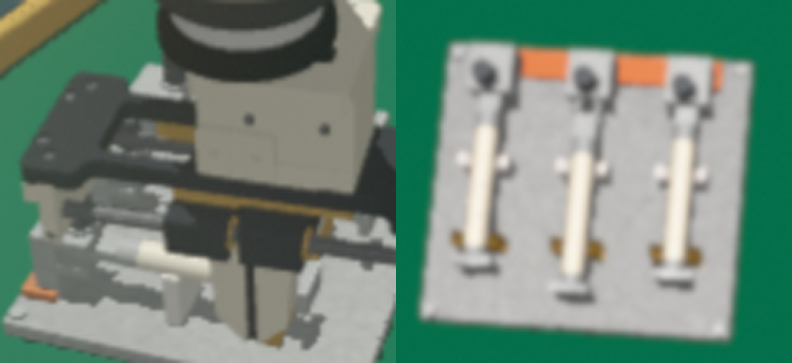

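Lane 1's rod has been knocked back about 16 mm, so its pin is in the fork but not through the eye. Its pinned grey collar is at about (585,120) in the crop, and its foot is at about (570,288). I'll pull that pin, park it in the rack, push the rod home and pin it again.

```bash
python3 -c "
from h import *
go(.6277,.1468,.15,1.549)"
```

```text
shift [-0.6051, 0.376, 0.0739] turn -0.0 rows 5
```

```bash
python3 -m jog '[[[-0.2,0.12,0],0,0.67],[[-0.4,0.25,0],0,0.67],[[-0.605,0.376,0],0,0.67],[[-0.605,0.376,0.074],0,0.67],[[-0.605,0.376,0.074],0,0.67],[[-0.605,0.376,0.074],0,0.67],[[-0.605,0.376,0.12],0,0.67],[[-0.605,0.376,0.12],0,0.67]]'|grep open; python3 -c "
from h import *
st();go(.6277,.1468,.0832,1.549)"
```

```text
opening: 0.0302
t 87.33 grasp [0.6269 0.1478 0.1306] yaw 1.5499 open 0.0302 grip 0.0 F [ 1.1  0.1 -0.5]
shift [-0.0026, 0.0035, 0.1185] turn 0.0003 rows 1
```

```bash
python3 -m jog '[[[-0.002,0.002,0.06],0,0.67],[[-0.002,0.002,0.118],0,0.67],[[-0.002,0.002,0.118],0,0.67],[[-0.002,0.002,0.118],0,1],[[-0.002,0.002,0.118],0,1],[[-0.002,0.002,0.118],0,1],[[-0.002,0.002,0.118],0,1]]' 30; python3 -m jog '[[[0,0,-0.04],0,1],[[0,0,-0.1],0,1],[[0,0,-0.25],0,1],[[0,0,-0.25],0,1]]'; python3 - <<'E'
from h import *
st();go(.627,-.2163,.14)
E
```

```text
time: 88.2
tool_pos: [0.6286, 0.1463, 0.2451]
tool_rot: [3.14, -0.001, 1.549]
contact_force: [-2.0, 2.0, 6.4]
opening: 0.015
grip_force: 30.0
time: 88.7
tool_pos: [0.6295, 0.1461, 0.3504]
tool_rot: [3.13, -0.002, 1.549]
contact_force: [-0.2, 1.1, -1.2]
opening: 0.0151
grip_force: 30.0
t 88.7 grasp [0.6295 0.1461 0.1912] yaw 1.5488 open 0.0151 grip 30.0 F [-0.2  1.1 -1.2]
shift [-0.9067, 0.0074, 0.1266] turn 0 rows 6
```

```bash
python3 -m jog '[[[-0.15,0.007,0],0,1],[[-0.3,0.007,0],0,1],[[-0.45,0.007,0],0,1],[[-0.6,0.007,0],0,1],[[-0.75,0.007,0],0,1],[[-0.907,0.007,0],0,1],[[-0.907,0.007,0],0,1],[[-0.907,0.007,0.1],0,1],[[-0.907,0.007,0.127],0,1],[[-0.907,0.007,0.16],0,1],[[-0.907,0.007,0.16],0,1],[[-0.907,0.007,0.16],0,1]]'|grep -E "pos|cont"; python3 -c "
from h import *
st();go(.627,-.2163,.075)"
```

```text
tool_pos: [0.6237, -0.2165, 0.2805]
contact_force: [-1.0, -0.3, -0.9]
t 90.2 grasp [ 0.6237 -0.2165  0.1213] yaw 1.5493 open 0.015 grip 30.0 F [-1.  -0.3 -0.9]
shift [0.0011, 0.0075, 0.1159] turn 0 rows 1
```

```bash
python3 -m jog '[[[0.001,0.0075,0],0,1],[[0.001,0.0075,0],0,1],[[0.001,0.0075,0.01],0,1]]'|grep -E "pos|cont"; for i in 1 2 3 4 5 6; do python3 -m jog '[[[0,0,0.01],0,1],[[0,0,0.01],0,1]]' | grep -E "pos|contact"|tr '\n' ' ';echo; done
```

```text
tool_pos: [0.6265, -0.2164, 0.2759]
contact_force: [-0.5, 0.0, -0.6]
tool_pos: [0.6262, -0.2164, 0.2708] contact_force: [-0.7, 0.0, -0.1] 
tool_pos: [0.6263, -0.2164, 0.2671] contact_force: [-0.3, -0.2, -0.1] 
tool_pos: [0.6263, -0.2164, 0.2631] contact_force: [-0.3, -0.3, -0.1] 
tool_pos: [0.6263, -0.2163, 0.2591] contact_force: [-0.2, -0.4, -1.1] 
tool_pos: [0.6263, -0.2164, 0.2551] contact_force: [-0.3, -0.0, -0.4] 
tool_pos: [0.6263, -0.2164, 0.2511] contact_force: [0.3, 0.3, -0.2]
```

```bash
python3 -m jog '[[[0,0,0.015],0,1],[[0,0,0.03],0,1],[[0,0,0.046],0,1],[[0,0,0.046],0,1]]' | grep -E "pos|contact"; python3 -m jog '[[[0,0,0],0,0.67],[[0,0,0],0,0.67],[[0,0,0],0,0.67],[[0,0,-0.15],0,0.67],[[0,0,-0.3],0,0.67],[[0,0,-0.3],0,1],[[0,0,-0.3],0,1],[[0,0,-0.3],0,1]]' |grep time; python3 - <<'E'
from h import *
st();p=pts('rod0',2);print(p[p[:,0]>.5].round(3).tolist());p=pts('pin0',1);print(p.round(3).tolist());go(*lane(1,-.135,.12),-.093+np.pi/2)
b=cams.read_camera('top')[180:290,165:285]
E
```

```text
tool_pos: [0.6263, -0.2164, 0.2326]
contact_force: [0.3, 0.3, 0.0]
time: 93.58
t 93.58 grasp [ 0.6261 -0.2163  0.1919] yaw 1.5489 open 0.0049 grip 0.0 F [ 0.2  0.3 -0.2]
[[0.569, 0.234, 0.046], [0.547, 0.157, 0.046], [0.554, 0.081, 0.043], [0.549, 0.154, 0.046], [0.57, 0.232, 0.046], [0.551, 0.075, 0.047], [0.552, 0.08, 0.045], [0.569, 0.234, 0.046], [0.547, 0.152, 0.043], [0.547, 0.155, 0.046], [0.568, 0.232, 0.047], [0.547, 0.08, 0.044]]
[[0.64, 0.228, 0.063], [0.64, 0.372, 0.001], [0.626, -0.217, 0.05], [0.619, 0.067, 0.06], [0.636, 0.227, 0.055], [0.388, -0.049, 0.0], [0.629, -0.184, 0.046]]
shift [0.9468, -0.5141, 0.1848] turn 0.0226 rows 7
```

```bash
python3 -m jog '[[[0.3,-0.2,0],0.02,1],[[0.6,-0.4,0],0.02,1],[[0.947,-0.514,0],0.023,1],[[0.947,-0.514,0],0.023,1],[[0.947,-0.514,0],0.023,1],[[0.947,-0.514,0],0.023,1],[[0.947,-0.514,0],0.023,1],[[0.947,-0.514,0],0.023,1],[[0.947,-0.514,0.185],0.023,1],[[0.947,-0.514,0.185],0.023,1],[[0.947,-0.514,0.185],0.023,1],[[0.947,-0.514,0.185],0.023,1]]' |grep time; python3 -c "
from h import *
st();go(*lane(1,-.13,.0595),-.093+np.pi/2)"
```

```text
time: 95.72
t 95.72 grasp [0.4301 0.1665 0.1215] yaw 1.4757 open 0.0005 grip 0.0 F [0.  0.8 1.2]
shift [-0.0001, 0.0084, 0.155] turn -0.0007 rows 1
```

```bash
python3 -m jog '[[[0,0.008,0.08],0,1],[[0,0.008,0.14],0,1],[[0,0.008,0.154],0,1],[[0,0.008,0.154],0,1],[[0,0.008,0.154],0,1]]' |grep -E "pos|cont"; python3 -m jog '[[[0,0.006,0],0,1],[[0,0.012,0],0,1],[[0,0.018,0],0,1],[[0,0.024,0],0,1],[[0,0.03,0],0,1],[[0,0.036,0],0,1],[[0,0.042,0],0,1],[[0,0.048,0],0,1],[[0,0.054,0],0,1],[[0,0.06,0],0,1],[[0,0.066,0],0,1],[[0,0.066,0],0,1]]'|grep -E "pos|cont"; for i in 1 2 3 4 5 6 7; do python3 -m jog '[[[0,0.003,0],0,1],[[0,0.003,0],0,1]]' | grep -E "pos|contact"|tr '\n' ' ';echo; done
```

```text
tool_pos: [0.4328, 0.1666, 0.2187]
contact_force: [0.1, 0.4, -0.1]
tool_pos: [0.4589, 0.164, 0.2175]
contact_force: [-1.0, -0.5, 0.4]
tool_pos: [0.4598, 0.1639, 0.2175] contact_force: [-1.2, -0.2, 0.5] 
tool_pos: [0.461, 0.1638, 0.2175] contact_force: [-1.8, -0.2, 0.4] 
tool_pos: [0.4623, 0.1637, 0.2175] contact_force: [-1.5, 0.1, 0.1] 
tool_pos: [0.4634, 0.1636, 0.2175] contact_force: [-0.7, -0.4, 1.2] 
tool_pos: [0.4639, 0.1636, 0.2174] contact_force: [-5.5, 1.1, 3.1] 
tool_pos: [0.4644, 0.1635, 0.2174] contact_force: [-8.6, 1.5, 6.6] 
tool_pos: [0.4648, 0.1635, 0.2173] contact_force: [-12.5, 3.0, 9.3]
```

```bash
python3 -m jog '[[[0,-0.03,0],0,1],[[0,-0.03,-0.15],0,0.67],[[0,-0.03,-0.25],0,0.67],[[0,-0.03,-0.25],0,0.67]]' | grep time; python3 -c "
from h import *
st();go(.6265,-.2163,.15,1.549)"
```

```text
time: 100.1
t 100.1 grasp [0.4558 0.1645 0.1614] yaw 1.4766 open 0.0262 grip 0.0 F [-0.4 -0.6 -0.5]
shift [-0.9086, 0.5108, 0.0308] turn -0.023 rows 7
```

```bash
python3 -m jog '[[[-0.909,0.511,0],-0.023,0.67],[[-0.909,0.511,0],-0.023,0.67],[[-0.909,0.511,0],-0.023,0.67],[[-0.909,0.511,0],-0.023,0.67],[[-0.909,0.511,0],-0.023,0.67],[[-0.909,0.511,0],-0.023,0.67],[[-0.909,0.511,0],-0.023,0.67],[[-0.909,0.511,0.03],-0.023,0.67],[[-0.909,0.511,0.1],-0.023,0.67],[[-0.909,0.511,0.1],-0.023,0.67],[[-0.909,0.511,0.1],-0.023,0.67]]' |grep time; python3 -c "
from h import *
st();go(.6267,-.2163,.07,1.549);p=pts('pin0',1);print(p[p[:,1]<-.15].round(3).tolist())"
```

```text
time: 101.48
t 101.47 grasp [ 0.6244 -0.2161  0.1186] yaw 1.5497 open 0.0303 grip 0.0 F [0.  0.  0.7]
shift [-0.0004, 0.0058, 0.1214] turn 0.0002 rows 1
[[0.627, -0.178, 0.045], [0.628, -0.216, 0.048]]
```

```bash
python3 -m jog '[[[0,0.004,0.04],0,0.67],[[0,0.005,0.08],0,0.67],[[0,0.005,0.121],0,0.67],[[0,0.005,0.121],0,0.67],[[0,0.005,0.121],0,0.67],[[0,0.005,0.121],0,1],[[0,0.005,0.121],0,1],[[0,0.005,0.121],0,1],[[0,0.005,0.121],0,1]]' 30; python3 -m jog '[[[0,0,-0.1],0,1],[[0,0,-0.3],0,1],[[0,0,-0.3],0,1],[[0,0,-0.3],0,1]]'; python3 - <<'E'
from h import *
st();go(.6277,.1468,.12,1.549)
E
```

```text
time: 102.8
tool_pos: [0.6264, -0.217, 0.2297]
tool_rot: [3.141, 0.0, 1.549]
contact_force: [0.1, 0.2, 2.4]
opening: 0.0153
grip_force: 30.0
time: 103.3
tool_pos: [0.6264, -0.2169, 0.3507]
tool_rot: [3.139, 0.001, 1.549]
contact_force: [0.5, 0.7, -0.3]
opening: 0.0148
grip_force: 30.0
t 103.3 grasp [ 0.6264 -0.2169  0.1915] yaw 1.5489 open 0.0148 grip 30.0 F [ 0.5  0.7 -0.3]
shift [0.9098, -0.0183, 0.1775] turn -0.0 rows 6
```

```bash
python3 -m jog '[[[0.15,0.003,0],0,1],[[0.3,0.003,0],0,1],[[0.45,0.003,0],0,1],[[0.6,0.003,0],0,1],[[0.75,0.003,0],0,1],[[0.91,0.003,0],0,1],[[0.91,0.003,0],0,1],[[0.91,0.003,0],0,1],[[0.91,0.003,0.07],0,1],[[0.91,0.003,0.14],0,1],[[0.91,0.003,0.15],0,1],[[0.91,0.003,0.15],0,1]]' |grep -E "pos|cont"; python3 -c "
from h import *
p=pts('rod0',2);print(p[p[:,0]>.5].round(3).tolist())
st();go(.6277,.1468,.1185)"
```

```text
tool_pos: [0.6358, 0.1458, 0.2893]
contact_force: [-0.4, -0.1, -0.2]
[[0.552, 0.081, 0.041], [0.569, 0.234, 0.047], [0.549, 0.075, 0.048], [0.556, 0.079, 0.046], [0.552, 0.075, 0.046], [0.563, 0.154, 0.043], [0.569, 0.233, 0.046], [0.64, 0.144, 0.107], [0.568, 0.232, 0.043]]
t 105.2 grasp [0.6355 0.1471 0.1304] yaw 1.549 open 0.0152 grip 30.0 F [ 0.1 -0.  -0.9]
shift [-0.0011, -0.0198, 0.0298] turn 0 rows 1
```

```bash
python3 -m jog '[[[-0.001,-0.02,0],0,1],[[-0.001,-0.02,0],0,1],[[-0.001,-0.02,0.02],0,1],[[-0.001,-0.02,0.03],0,1]]' |grep -E "pos|cont"; for i in 1 2 3 4 5 6 7 8 9; do python3 -m jog '[[[0,0,0.009],0,1],[[0,0,0.009],0,1]]' | grep -E "pos|contact"|tr '\n' ' ';echo; done
```

```text
tool_pos: [0.6273, 0.1467, 0.2762]
contact_force: [-0.2, 0.7, -0.7]
tool_pos: [0.6274, 0.1468, 0.273] contact_force: [0.1, 0.2, -0.5] 
tool_pos: [0.6274, 0.1467, 0.2696] contact_force: [-0.8, -0.8, 0.6] 
tool_pos: [0.6274, 0.1467, 0.266] contact_force: [0.8, 0.4, -0.5] 
tool_pos: [0.6274, 0.1467, 0.2624] contact_force: [-0.3, 0.3, -1.5] 
tool_pos: [0.6273, 0.1468, 0.2587] contact_force: [-0.7, -0.8, -0.8] 
tool_pos: [0.6273, 0.1467, 0.2551] contact_force: [0.3, 0.4, -0.8] 
tool_pos: [0.6274, 0.1468, 0.2515] contact_force: [0.5, -0.5, -0.5] 
tool_pos: [0.6274, 0.1468, 0.2479] contact_force: [-1.0, 0.2, -0.6] 
tool_pos: [0.6274, 0.1468, 0.2443] contact_force: [0.2, 0.2, -0.4]
```

```bash
for i in 1 2 3 4; do python3 -m jog '[[[0,0,0.003],0,1],[[0,0,0.003],0,1]]' | grep -E "pos|contact"|tr '\n' ' ';echo; done; python3 -m jog '[[[0,0,0.003],0,1],[[0,0,0],0,0.67],[[0,0,0],0,0.67],[[0,0,-0.02],0,0.67],[[0,0,-0.1],0,0.67],[[0,0,-0.25],0,0.67],[[0.2,-0.2,-0.25],0,1],[[0.6,-0.376,-0.25],0,1],[[0.6,-0.376,-0.25],0,1],[[0.6,-0.376,-0.25],0,1],[[0.6,-0.376,-0.25],0,1],[[0.6,-0.376,-0.25],0,1]]' | grep time; python3 - <<'E'
from h import *
st()
p=pts('rod0',2);print(p[p[:,0]>.5].round(3).tolist());p=pts('pin0',1);print(p.round(3).tolist());go(.48,.3935,.10)
a=cams.read_camera('side')[240:350,230:350];b=cams.read_camera('top')[180:290,165:285]
f=lambda i,k:cv2.resize(i,None,fx=k,fy=k,interpolation=cv2.INTER_CUBIC)
cv2.imwrite('pics/d2.png',np.hstack([f(a,3.3),f(b,3.3)])[:,:,::-1])
E
```

```text
tool_pos: [0.6274, 0.1468, 0.2435] contact_force: [-0.1, -0.7, 0.5] 
tool_pos: [0.6275, 0.1468, 0.2428] contact_force: [-0.5, 0.4, 3.2] 
tool_pos: [0.6275, 0.1468, 0.2427] contact_force: [-2.4, -0.1, 9.5] 
tool_pos: [0.6274, 0.1468, 0.2426] contact_force: [-6.0, -0.9, 15.8] 
time: 110.45
t 110.45 grasp [0.4808 0.3923 0.1808] yaw 1.553 open 0.0004 grip 0.0 F [ 0.4 -0.1 -0.7]
[[0.563, 0.154, 0.045], [0.57, 0.233, 0.041], [0.552, 0.076, 0.045], [0.621, 0.07, 0.057], [0.569, 0.234, 0.046], [0.563, 0.154, 0.044], [0.567, 0.232, 0.042], [0.552, 0.084, 0.042], [0.572, 0.235, 0.045]]
[[0.638, 0.226, 0.06], [0.628, -0.178, 0.046], [0.621, 0.072, 0.058], [0.628, 0.15, 0.055], [0.622, 0.068, 0.058], [0.634, 0.145, 0.062], [0.569, 0.234, 0.044]]
shift [0.0093, -0.0068, 0.2019] turn 0 rows 2
```

View pics/d2.png

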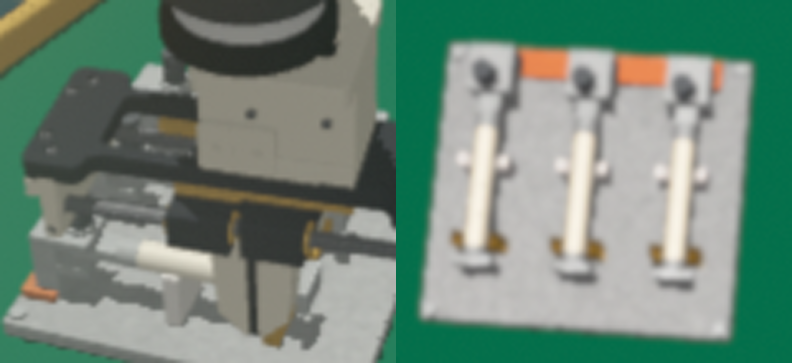

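All three rods are pinned. The model reads lane 0 about 3 mm short, so I'll check it once more with a push on the foot.

```bash
python3 -c "
from h import *
go(*lane(0,-.115,.16),-.093+np.pi/2)"
```

```text
shift [-0.7588, -0.085, 0.0519] turn 0.0226 rows 5
```

```bash
python3 -m jog '[[[-0.2,-0.12,0],0.023,1],[[-0.4,-0.12,0],0.023,1],[[-0.759,-0.085,0],0.023,1],[[-0.759,-0.085,0],0.023,1],[[-0.759,-0.085,0.05],0.023,1],[[-0.759,-0.085,0.05],0.023,1],[[-0.759,-0.085,0.05],0.023,1],[[-0.759,-0.085,0.05],0.023,1],[[-0.759,-0.085,0.05],0.023,1]]' |grep time; python3 -c "
from h import *
st();go(*lane(0,-.110,.059),-.093+np.pi/2)"
```

```text
time: 112.28
t 112.28 grasp [0.4417 0.0884 0.1609] yaw 1.4788 open 0.0003 grip 0.0 F [-0.3  0.1 -0.1]
shift [-0.0031, 0.0125, 0.2548] turn 0.0003 rows 2
```

```bash
python3 -m jog '[[[-0.003,0.012,0.1],0,1],[[-0.003,0.012,0.2],0,1],[[-0.003,0.012,0.254],0,1],[[-0.003,0.012,0.254],0,1],[[-0.003,0.017,0.254],0,1],[[-0.003,0.022,0.254],0,1],[[-0.003,0.022,0.254],0,1]]' |grep -E "pos|cont";  for i in 1 2 3 4 5 6 7 8 9 10; do python3 -m jog '[[[0,0.003,0],0,1],[[0,0.003,0],0,1]]' | grep -E "pos|contact"|tr '\n' ' ';echo; done
```

```text
tool_pos: [0.4508, 0.0852, 0.2191]
contact_force: [-0.5, -0.1, 0.7]
tool_pos: [0.4517, 0.085, 0.2185] contact_force: [0.0, 0.4, -0.8] 
tool_pos: [0.4528, 0.085, 0.2183] contact_force: [0.5, -0.8, -0.1] 
tool_pos: [0.454, 0.0849, 0.2183] contact_force: [-0.2, -0.6, -0.1] 
tool_pos: [0.4552, 0.0848, 0.2183] contact_force: [-0.4, -0.7, -0.2] 
tool_pos: [0.4563, 0.0847, 0.2183] contact_force: [-0.8, 0.3, 0.4] 
tool_pos: [0.4568, 0.0846, 0.2182] contact_force: [-5.8, 1.4, 4.0] 
tool_pos: [0.4572, 0.0846, 0.2181] contact_force: [-8.4, 0.7, 6.6] 
tool_pos: [0.4577, 0.0846, 0.218] contact_force: [-11.5, 1.8, 9.4] 
tool_pos: [0.4582, 0.0845, 0.2179] contact_force: [-14.9, 1.4, 12.5] 
tool_pos: [0.4586, 0.0845, 0.2178] contact_force: [-18.6, 2.0, 15.6]
```

Lane 0 is home (contact at 0.4563 as before). Next is the plunger.

```bash
python3 -m jog '[[[0,-0.04,0],0,1],[[0,-0.04,-0.15],0,1],[[0,-0.04,-0.28],0,1],[[0,-0.04,-0.28],0,1]]' |grep time; python3 -c "
from h import *
st();go(.48,.3935,.12)"
```

```text
time: 116.15
t 116.15 grasp [0.4476 0.0856 0.1749] yaw 1.4767 open 0.0004 grip 0.0 F [-0.2  0.2 -0.5]
shift [0.7733, 0.0029, 0.1382] turn 0 rows 6
```

```bash
python3 -m jog '[[[0.2,0,0],0,1],[[0.4,0,0],0,1],[[0.6,0,0],0,1],[[0.773,0.003,0],0,1],[[0.773,0.003,0],0,1],[[0.773,0.003,0],0,1],[[0.773,0.003,0.1],0,1],[[0.773,0.003,0.138],0,1],[[0.773,0.003,0.138],0,1],[[0.773,0.003,0.138],0,1]]' |grep time; python3 -c "
from h import *
st();go(.48,.3935,.094);print(pts('plunger_top',1).round(3).tolist());p=pts('rod0',1);print(p[p[:,0]>.5].round(3).tolist())"
```

```text
time: 117.4
t 117.4 grasp [0.4772 0.3931 0.1171] yaw 1.4759 open 0.0005 grip 0.0 F [-0.8  0.6  0.5]
shift [0.0012, 0.0061, 0.0577] turn 0 rows 1
[[0.478, 0.394, 0.072], [0.478, 0.391, 0.076]]
[[0.569, 0.232, 0.041], [0.566, 0.152, 0.048], [0.551, 0.078, 0.045], [0.569, 0.232, 0.048]]
```

```bash
python3 -m jog '[[[0.001,0.003,0.03],0,1],[[0.001,0.003,0.05],0,1],[[0.001,0.003,0.058],0,1],[[0.001,0.003,0.058],0,1]]' |grep -E "pos|cont";  for i in 1 2 3 4 5; do python3 -m jog '[[[0,0,0.006],0,1],[[0,0,0.006],0,1]]' | grep -E "pos|contact"|tr '\n' ' ';echo; done
```

```text
tool_pos: [0.4778, 0.3935, 0.2515]
contact_force: [0.7, -0.0, 0.5]
tool_pos: [0.478, 0.3937, 0.2499] contact_force: [-1.1, -0.9, 3.7] 
tool_pos: [0.478, 0.3937, 0.2474] contact_force: [0.0, -0.3, 4.8] 
tool_pos: [0.478, 0.3937, 0.2449] contact_force: [-0.6, 0.1, 5.2] 
tool_pos: [0.478, 0.3937, 0.2427] contact_force: [-0.1, -0.3, 7.0] 
tool_pos: [0.478, 0.3937, 0.2404] contact_force: [-1.1, -1.3, 7.5]
```

```bash
for i in 1 2 3 4; do python3 -m jog '[[[0,0,0.004],0,1],[[0,0,0.004],0,1]]' | grep -E "pos|contact"|tr '\n' ' ';echo; done; python3 -m jog '[[[0,0,0],0,1],[[0,0,0],0,1],[[0,0,0],0,1],[[0,0,0],0,1],[[0,0,0],0,1],[[0,0,0],0,1],[[0,0,0],0,1],[[0,0,0],0,1]]'|grep -E "pos|cont"
```

```text
tool_pos: [0.478, 0.3937, 0.2391] contact_force: [-1.1, 0.2, 8.3] 
tool_pos: [0.478, 0.3937, 0.2388] contact_force: [-4.5, -2.8, 17.5] 
tool_pos: [0.4779, 0.3937, 0.2387] contact_force: [-6.5, -4.3, 26.1] 
tool_pos: [0.4778, 0.3937, 0.2385] contact_force: [-8.8, -7.3, 35.1] 
tool_pos: [0.4778, 0.3937, 0.2385]
contact_force: [-10.5, -7.1, 35.2]
```

At the stop (force rose from 8 N to 35 N) and held for a second. Now I release and check.

```bash
python3 -m jog '[[[0,0,-0.02],0,1],[[0,0,-0.06],0,1],[[0,0,-0.15],0,1],[[0,0,-0.35],0,1],[[0,0.1,-0.35],0,1],[[0,-0.1,-0.35],0,1],[[0,-0.1,-0.35],0,1],[[0,-0.1,-0.35],0,1],[[0,-0.1,-0.35],0,1],[[0,-0.1,-0.35],0,1]]'|grep -E "pos|cont"; python3 - <<'E'
from h import *
print(pts('plunger_top',1).round(3).tolist());p=pts('rod0',2);print(p[p[:,0]>.5].round(3).tolist())
b=cams.read_camera('top')[180:290,100:285]
cv2.imwrite('pics/e1.png',cv2.resize(b,None,fx=4,fy=4,interpolation=cv2.INTER_CUBIC)[:,:,::-1])
E
```

```text
tool_pos: [0.439, 0.3971, 0.3735]
contact_force: [0.8, -0.6, 0.0]
[[0.476, 0.393, 0.072], [0.79, -0.076, -0.004], [0.482, 0.391, 0.074], [0.562, 0.154, 0.002]]
[[0.568, 0.235, 0.039], [0.565, 0.152, 0.046], [0.553, 0.078, 0.046], [0.57, 0.232, 0.045], [0.563, 0.153, 0.049], [0.553, 0.08, 0.045], [0.564, 0.152, 0.044], [0.576, 0.23, 0.045], [0.571, 0.234, 0.046], [0.562, 0.154, 0.047]]
```

View pics/e1.png

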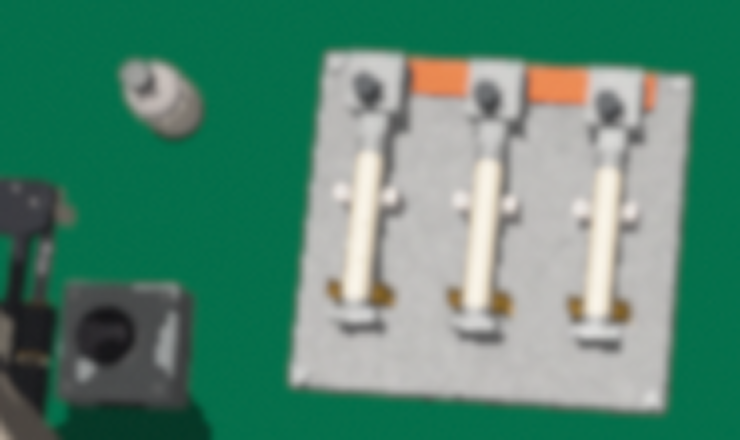

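All three rods are pinned and look alike, with pins at about (368,90), (487,97) and (610,103). The plunger at (105,333) is up and the arm is clear.

```bash
python3 -c "
from cell import robot
print(robot.hand_in())"
```

```text
the job is handed in; nothing more can be done
None
```

The job is handed in: all three insulators are home and pinned, and the plunger was held at its stop for about a second and released; lane 1's rod was knocked back mid-run and re-pinned, and no verdict came back at hand-in.

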